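# Swing the cup carrier home and pin it

## Task

Get the cup-decorating jig ready: push the blue carrier plate, with its two cups aboard, near its free corner so that it swings round its pivot pin until it meets the black rubber stop, wherever that is set today, and press it firmly home there for a moment with a push of about 12 N, never more than 18 N. Then take the red-knobbed locking pin from the wooden rack and let it down through the plate's free hole into the hole beneath until its collar rests on the plate, and let go. Keep the cups standing in their nests and leave everything else on the table where it is.

Things in the scene. Friction and masses are not known exactly. Their poses are not given: they have to be found in the camera images.
- base: Fixed plywood board 300 x 320 x 18 mm. Origin on the table below the upright pivot pin (12 mm thick, brass cap 22 mm wide at z 36 to 41 mm); own frame x -90 to 210, y -120 to 200 mm. A flush aluminium bar at x = 165 mm carries the lock hole (16 mm wide, through) and, at y about -65 mm, the black rubber stop (yields 1 mm per 8 N). The bar is clamped anywhere within 8 mm along y; not measured.
- plate: Blue plate 220 x 130 x 16 mm, 0.5 to 0.8 kg, on the pivot pin; slides at 1.5 to 5 N of push at the free corner. Origin: underside, centre of pivot hole; x -30 to 190 mm (free end), y -65 to 65 mm; top 34 mm above table. Home (-y side pressed on the stop) is within 0.05 rad of the base's yaw, exactly where only the stop tells; starts 0.45 to 0.95 rad counter-clockwise of the base: swing clockwise.
- push_spot (a point): Point on the plate's +y long side face near the free corner, half-way up (26 mm above the table), at x = 165, y = 65 mm in the plate frame: push here towards the plate's -y.
- plate_hole (a point): Mouth of the round hole, 15 mm wide, through the plate near its free end, on its top face (z = 34 mm), at x = 165, y = 0 mm in the plate frame. When the plate is home, and only then, it lies over the lock hole in the aluminium bar (within 1 mm).
- nest_a (a point): Centre of the white ring nest of the first cup, on the plate's top face, at x = 50, y = -25 mm in the plate frame.
- nest_b (a point): Centre of the white ring nest of the second cup, on the plate's top face, at x = 115, y = 25 mm in the plate frame.
- cup_a: Loose small black cup with white inside, 54 mm wide at the rim, 45 mm tall, standing in nest_a (ring 8 mm high); its rim is 79 mm above the table. Origin at the centre of its foot.
- cup_b: The same cup, standing in nest_b. Origin at the centre of its foot.
- pin_grip (a point): Centre of the red knob (upright, 18 mm wide, 24 mm tall) of the loose locking pin; below the knob a collar 23 mm wide, 4 mm thick, its underside 16 mm below this point, then a shank 12 mm thick, 30 mm long with tapered tip. Stands in one of the rack's holes, this point 52 mm above the table; 50 mm when home in the plate.
- pin_tip (a point): Lower end of the locking pin, on its axis, 46 mm below pin_grip; 4 mm above the table when the pin is home.
- spare: Spare pin of the same shape with a black knob, standing in the other hole of the rack, 84 mm from the red one. Origin at its lower end, 6 mm above the table. Not to be used.
- rack: Fixed wooden pin rack, 150 x 50 x 36 mm, origin under its centre; holes 15 mm wide at x = -42 and +42 mm in its frame.
- flask: White drinking flask, 64 mm wide, 220 mm tall, origin under its centre. Leave alone.
- green_bowl: Green plastic bowl, 210 mm wide, 85 mm tall, origin under its centre. Leave alone.
- mug: White mug, 76 mm wide, 85 mm tall, origin under its centre. Leave alone.
- tape: Yellow ring of tape, 90 mm wide, 24 mm tall, origin under its centre. Leave alone.
- cup_c: A third black cup standing on the table, 54 mm wide, 45 mm tall, origin under its centre. Leave alone.

How it is judged:
By the outcome, as a careful person would: the job done as asked, in the order asked, and still so for the second after the job is handed in, with the robot touching nothing.
It also fails if it takes over 69 s, if anything falls off the work surface, if the arm or the gripper's body presses on something with over 40 N, if the wrist force passes 120 N, or if a joint passes its speed limit or range.

## Robot

A 7-joint arm with a two-finger parallel gripper is mounted at the origin on the work surface. World frame = base frame: x ahead of the robot, y to its left, z up, the work surface at z = 0. Lengths are in m, angles in degrees, forces in N, time in s.
With the tool pointing down it reaches from about 0.4 to 0.925 m from the base axis. Payload 4.1 kg.
Tool frame: the origin (TCP) lies midway between the tips of the shut fingers; the grasp point (between the pads) lies 19 mm behind it; z points along the fingers, y is the direction in which the jaws open and shut (so a half turn about z gives the same grasp; the last joint's range is limited). The gripper opens to 85 mm and grips with 20 to 120 N. Pads are 22 mm wide; open, the fingers measure 114 mm over their backs; the gripper's body (76 mm by 85 mm) begins 54 mm behind the grasp point. The pads swing forward as they close: fully open they stand 13 mm farther back than shut.
Start: joints at [63.999, 22.827, 2.584, 88.041, -1.071, 69.15, -2.905], TCP at [0.226, -0.61, 0.231] pointing down, gripper open.
Joint ranges: [-161.44, 161.44], [-28.35, 127.94], [-78.24, 83.42], [0, 140.83], [-78.03, 258.03], [13.02, 114.36], [-168.23, 168.23]. Speed limits (degrees/s): [147.25, 147.25, 180, 180, 180, 180, 180].

## Interface

Orientations are given as [roll, pitch, yaw] about the fixed x, y, z axes, in that order (R = Rz(yaw) Ry(pitch) Rx(roll)).
In Python, from cell import bot gives the robot as it stands.
- The arm moves only by the shell command python3 -m pendant 'ROWS' [FORCE]. ROWS is JSON, a list of rows, each a list of 7 numbers: the shift along the tool's x, y, z in cm, then the turn, a rotation vector about the tool's x, y, z in rad, then the gripper's target within -1 to 1 (fully open at 1, half-way at 0, shut at -1). In form: [[dx, dy, dz, wx, wy, wz, fingers], ...]. A call has 1 to 10 rows; each row shifts and turns the pose as measured when the row begins, along the tool's axes as they then stand; what a row does not reach is not made up. A row lasts 1/12 s, in which the tool goes at most 41.7 mm and 7.16 degrees, less where a joint would pass 70% of its speed; a pose out of reach is approached as far as the arm can. A call with a gripper value outside its range is refused whole. The fingers move at their own pace and stop on an object; FORCE is the grip in N (left out, the last holds). Time passes only in rows, so rows that do not move let the fingers close. It gives the time, the measured TCP pose, the force and the opening at its end, in the units of the state.
- bot.sense(): the state, without advancing time (a new reading comes with each control period).
- bot.snapshot(name): name is "scene" or "side" or "wrist"; returns a dict with "img" (384x512x3 uint8, red, green, blue), "vertical_fov" (degrees; the focal length in pixels is half the picture's height over the tangent of half this angle, whatever the lens; pixels are square), "cx", "cy" (the principal point, pixels), "dist" ([k1, k2, p1, p2, k3] as OpenCV has them; the pictures are not rectified), "R" (3x3) and "t" (3): a world point X has camera coordinates R X + t; the wrist camera has in their place "mount" (4x4, takes a point from camera to tool coordinates, whose origin is the TCP and whose axes are the flange's). Camera axes: x right, y down, z forward; pixel columns grow to the right and rows downward; lengths in m; the calibration is good to about 2 mm. A picture is of the moment at which its call begins: read the wrist's pose just before it. There is no depth.
- bot.close_job(): hands the job in, once; it reports no verdict.
Trained networks look in a picture, given as the dict that the camera call returned (one of the last four; its "shot" number tells which), for a name from the list of things; names that differ only in an ending like _2 or _b are one class to them, and where a whole thing is asked for, a point or a joint stands for the part that bears it (a point fixed in the world has none). Each returns a list of dicts, best first, with "conf" (0 to 1); they miss things now and then, are a little off and sometimes report something else, mostly with a low value. They report only what shows in the picture. A call takes as long as a camera call.
- bot.search_frame(picture, name): "point" ([column, row] as shares, 0 to 1, of the picture: columns of its width, rows of its height, amid what is visible of it).
- bot.tip_of(picture, name): "point" ([column, row] as shares, 0 to 1, of the picture: columns of its width, rows of its height: a listed point, or the origin of a listed thing).
The state is a dict: "time": time; "joint_pos": joint angles; "dq": joint speeds; "joint_torque": joint torques, N m; "tcp_pos": TCP position; "tool_rot": TCP orientation; "force": force on the tool from outside, world axes, zero at the start; "wrist_torque": the same for the moment, N m; "width": opening from 0.0 (shut) to 1.0 (fully open).
Only numpy, scipy, OpenCV 4.12 (cv2) and the standard library are available. Lean on these libraries where they do the work, as an engineer would, in place of code of your own. Each camera call takes 0.05 s, during which the arm holds its last target.

## Working session

There is one attempt and no reset: what is moved stays moved. The work goes in short steps, Python scripts to look and compute and a shell command to move; the robot and the scene stay as the last step left them, time stands still between calls to the robot, and variables do not carry over. Pictures are saved under pics/ and viewed, and the job is handed in when it is done.

```bash
ls; mkdir -p pics
cat > h.py <<'E'
import numpy as np, cv2, json
from cell import bot
def K(p):
    h=p["img"].shape[0]; f=h/2/np.tan(np.radians(p["vertical_fov"])/2)
    return np.array([[f,0,p["cx"]],[0,f,p["cy"]],[0,0,1.]])
def save(p,n): cv2.imwrite(f"pics/{n}.png",cv2.cvtColor(p["img"],cv2.COLOR_RGB2BGR))
def Rrpy(r):
    from scipy.spatial.transform import Rotation as Ro
    return Ro.from_euler('xyz',r,degrees=True).as_matrix()
def extr(p,s=None):
    if "R" in p: return np.array(p["R"]),np.array(p["t"])
    M=np.array(p["mount"]); T=np.eye(4); T[:3,:3]=Rrpy(s["tool_rot"]); T[:3,3]=s["tcp_pos"]
    C=np.linalg.inv(T@M); return C[:3,:3],C[:3,3]
def ray(p,uv,s=None):
    R,t=extr(p,s)
    n=cv2.undistortPoints(np.array([[uv]],float),K(p),np.array(p["dist"],float))[0,0]
    o=-R.T@t; d=R.T@np.array([n[0],n[1],1]); return o,d
def onz(p,uv,z,s=None):
    o,d=ray(p,uv,s); return o+d*(z-o[2])/d[2]
def proj(p,X,s=None):
    R,t=extr(p,s)
    return cv2.projectPoints(np.array(X,float).reshape(-1,3),cv2.Rodrigues(R)[0],t,K(p),np.array(p["dist"],float))[0].reshape(-1,2)
def px(p,sh): return np.array(sh)*[p["img"].shape[1],p["img"].shape[0]]
E
python3 - <<'E'
from h import *
s=bot.sense(); print(s)
Z={'base':0,'plate':.018,'push_spot':.026,'plate_hole':.034,'nest_a':.034,'cup_a':.034,'pin_grip':.052,'spare':.006,'rack':0,'flask':0,'green_bowl':0,'mug':0,'tape':0}
for c in ["scene","side"]:
    p=bot.snapshot(c); save(p,c+"0")
    for n,z in Z.items():
        for d in bot.tip_of(p,n)[:3]:
            u=px(p,d["point"]); print(c,n,round(d["conf"],2),u.round(0),onz(p,u,z).round(3))
    o,_=ray(p,(256,192)); print("cam",o)
E
```

```text
pics
{'time': 0.0, 'joint_pos': array([63.99984169, 22.87514372,  2.58037378, 88.11383281, -1.07100175,
       69.14959015, -2.90696635]), 'dq': array([ 0.06142416, -0.01507507,  0.00273067, -0.09795247, -0.07314064,
       -0.03427504, -0.00014842]), 'joint_torque': array([-5.85011658e-04, -4.75124216e+01,  1.36497080e+00, -2.54224491e+01,
        1.17994155e-02,  9.60053585e-03,  1.50526529e-05]), 'tcp_pos': array([ 0.22560257, -0.60892045,  0.2302298 ]), 'tool_rot': array([-1.79885889e+02,  8.46972903e-03,  2.03322792e+01]), 'force': array([-0.04276081,  0.14246882, -0.08106009]), 'wrist_torque': array([-0.07076669,  0.040432  ,  0.07423837]), 'width': 0.9998534056962473}
scene base 0.76 [259. 178.] [ 0.46  -0.022 -0.   ]
scene base 0.17 [114. 228.] [ 0.683 -0.437  0.   ]
scene plate 0.74 [258. 171.] [ 0.446 -0.023  0.018]
scene plate 0.28 [155. 188.] [ 0.53  -0.345  0.018]
scene push_spot 0.76 [301. 198.] [0.582 0.108 0.026]
scene plate_hole 0.87 [284. 206.] [0.621 0.058 0.034]
scene nest_a 0.97 [284. 191.] [0.559 0.057 0.034]
scene nest_a 0.64 [259. 179.] [ 0.507 -0.018  0.034]

[... 1104 characters left out ...]
0.034]
side cup_a 0.64 [219. 205.] [ 0.524 -0.023  0.034]
side cup_a 0.61 [230. 190.] [0.56  0.054 0.034]
side pin_grip 0.44 [244. 276.] [ 0.599 -0.341  0.052]
side spare 0.4 [213. 290.] [ 0.518 -0.35   0.006]
side spare 0.24 [230. 189.] [0.558 0.098 0.006]
side rack 0.87 [230. 291.] [ 0.563 -0.347  0.   ]
side flask 0.59 [265. 155.] [0.687 0.325 0.   ]
side flask 0.17 [231. 189.] [0.561 0.11  0.   ]
side green_bowl 0.66 [213. 136.] [0.485 0.472 0.   ]
side green_bowl 0.35 [248. 189.] [0.618 0.11  0.   ]
side mug 0.83 [302. 211.] [ 0.788 -0.011  0.   ]
side tape 0.64 [292. 262.] [ 0.737 -0.243  0.   ]
side tape 0.49 [270. 324.] [ 0.661 -0.458  0.   ]
cam [ 0.58361824 -1.17479135  0.93632046]
```

Run:
```python
import cv2
for n,(a,b,c,d) in {"scene0":(130,290,90,350),"side0":(120,340,150,370)}.items():
    i=cv2.imread(f"pics/{n}.png")[a:b,c:d]; cv2.imwrite(f"pics/{n}z.png",cv2.resize(i,None,fx=2.6 if n=="side0" else 3,fy=2.6 if n=="side0" else 3,interpolation=cv2.INTER_CUBIC))
```

```text
(no output)
```

View pics/scene0z.png

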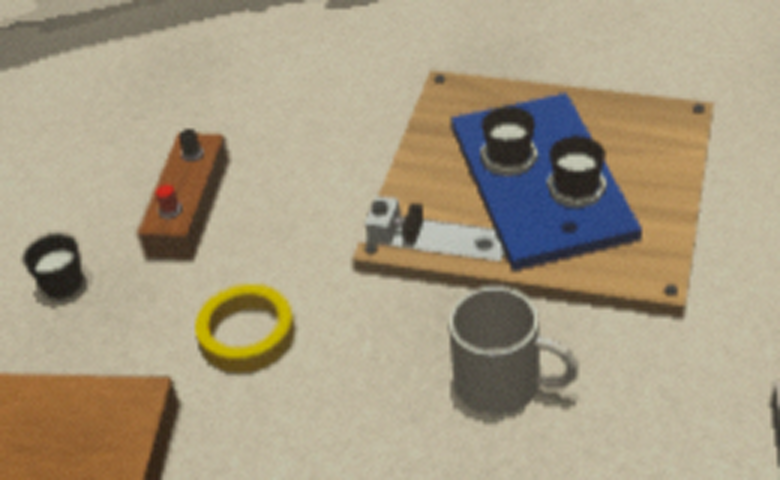

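View pics/side0z.png

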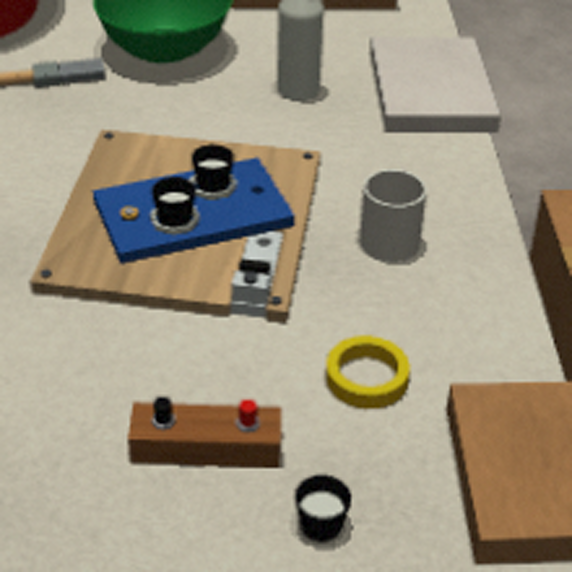

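View pics/scene0.png

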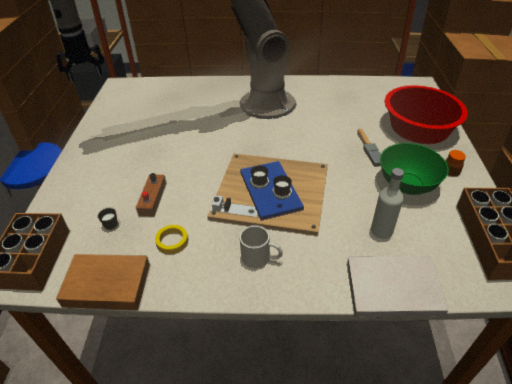

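Run:
```python
from h import *
from scipy.optimize import least_squares
S=bot.snapshot("scene"); D=bot.snapshot("side")
z=lambda L:np.array(L)/3+[90,130]
zz=lambda L:np.array(L)/2.6+[150,120]
# base top corners order: (-90,-120),(-90,200),(210,200),(210,-120)
bs=z([[435,72],[713,103],[685,306],[356,262]]); bd=zz([[33,287],[103,132],[320,152],[286,316]])
# plate top corners: (-30,-65),(-30,65),(190,65),(190,-65)
ps=z([[453,120],[564,96],[640,234],[516,265]]); pd=zz([[124,253],[95,192],[258,162],[293,222]])
def pts(q,L,h):
    c,s=np.cos(q[2]),np.sin(q[2]); L=np.array(L)/1000
    return np.c_[q[0]+c*L[:,0]-s*L[:,1],q[1]+s*L[:,0]+c*L[:,1],np.full(len(L),h)]
for nm,L,h,a,b in [("base",[(-90,-120),(-90,200),(210,200),(210,-120)],.018,bs,bd),("plate",[(-30,-65),(-30,65),(190,65),(190,-65)],.034,ps,pd)]:
    for w in ("s","d","sd"):
        def f(q):
            X=pts(q,L,h); r=[]
            if "s" in w: r.append(proj(S,X)-a)
            if "d" in w: r.append(proj(D,X)-b)
            return np.concatenate(r).ravel()
        o=least_squares(f,[.46,-.02,0]); print(nm,w,o.x.round(4),np.degrees(o.x[2]).round(1),np.abs(o.fun).max().round(2))
p=bot.snapshot("wrist"); print(np.array(p["mount"]).round(3),p["vertical_fov"]); save(p,"w0")
```

```text
base s [ 0.4667 -0.0071 -0.1783] -10.2 1.08
base d [ 0.4655 -0.0197 -0.1776] -10.2 1.16
base sd [ 0.4658 -0.0105 -0.1775] -10.2 2.68
plate s [ 0.471  -0.0092  0.3343] 19.2 1.0
plate d [ 0.4656 -0.0181  0.318 ] 18.2 1.78
plate sd [ 0.4675 -0.0114  0.3297] 18.9 2.96
[[-0.    -0.965 -0.261  0.066]
 [ 1.    -0.     0.    -0.002]
 [-0.001 -0.261  0.965 -0.143]
 [ 0.     0.     0.     1.   ]] 69.27970866524278
```

View pics/w0.png

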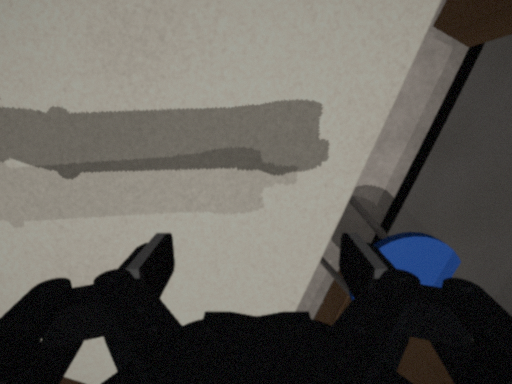

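```bash
cat > plan.py <<'E'
# usage: plan.py x y z yaw grip [maxstep_cm]
import sys
from h import *
from scipy.spatial.transform import Rotation as Ro
x,y,z,yaw,g=map(float,sys.argv[1:6]); ms=float(sys.argv[6]) if len(sys.argv)>6 else 4.0
s=bot.sense(); p=np.array(s["tcp_pos"])*100; R=Ro.from_euler('xyz',s["tool_rot"],degrees=True)
T=np.array([x,y,z])*100; RT=Ro.from_euler('xyz',[180,0,yaw],degrees=True)
tot=(R.inv()*RT).as_rotvec()
n=int(max(1,np.ceil(np.linalg.norm(T-p)/ms),np.ceil(np.linalg.norm(tot)/.12)))
print("from",p.round(2),np.array(s["tool_rot"]).round(1),"n",n)
w=(tot/n).round(3); st=(T-p)/n; out=[]
for i in range(n):
    d=R.inv().apply(st); out.append([*(d.round(2)+0.),*(w+0.),g])
    R=R*Ro.from_rotvec(w)
for i in range(0,n,10): print("["+",".join("[%g,%g,%g,%g,%g,%g,%g]"%tuple(r) for r in out[i:i+10])+"]")
E
python3 plan.py 0.56 -0.30 0.29 60 -1
```

```text
from [ 22.59 -60.95  23.13] [180.   -0.   20.3] n 12
[[3.51,-1.45,-0.49,0,0,-0.058,-1],[3.59,-1.25,-0.49,0,0,-0.058,-1],[3.65,-1.04,-0.49,0,0,-0.058,-1],[3.71,-0.82,-0.49,0,0,-0.058,-1],[3.75,-0.61,-0.49,0,0,-0.058,-1],[3.78,-0.39,-0.49,0,0,-0.058,-1],[3.79,-0.17,-0.49,0,0,-0.058,-1],[3.8,0.05,-0.49,0,0,-0.058,-1],[3.79,0.27,-0.49,0,0,-0.058,-1],[3.76,0.49,-0.49,0,0,-0.058,-1]]
[[3.73,0.71,-0.49,0,0,-0.058,-1],[3.68,0.92,-0.49,0,0,-0.058,-1]]
```

```bash
python3 -m pendant '[[3.5,-1.45,-0.5,0,0,-0.058,-1],[3.6,-1.25,-0.5,0,0,-0.058,-1],[3.65,-1.05,-0.5,0,0,-0.058,-1],[3.7,-0.8,-0.5,0,0,-0.058,-1],[3.75,-0.6,-0.5,0,0,-0.058,-1],[3.8,-0.4,-0.5,0,0,-0.058,-1],[3.8,-0.2,-0.5,0,0,-0.058,-1],[3.8,0.05,-0.5,0,0,-0.058,-1],[3.8,0.3,-0.5,0,0,-0.058,-1],[3.75,0.5,-0.5,0,0,-0.058,-1]]'; python3 plan.py 0.56 -0.30 0.29 60 -1
```

```text
time: 2.38
tcp_pos: [0.503, -0.3499, 0.2801]
tool_rot: [-179.9, 0.5, 53.7]
force: [-0.1, -0.5, -0.5]
width: -0.006
from [ 50.3  -34.99  28.01] [-179.9    0.5   53.7] n 2
[[3.69,0.81,-0.53,-0.001,0.005,-0.055,-1],[3.65,1.02,-0.51,-0.001,0.005,-0.055,-1]]
```

```bash
python3 -m pendant '[[3.7,0.8,-0.5,0,0.005,-0.055,-1],[3.65,1.0,-0.5,0,0.005,-0.055,-1],[0,0,0,0,0,0,-1]]'
python3 - <<'E'
from h import *
s=bot.sense(); p=bot.snapshot("wrist"); save(p,"w1"); print(s["tcp_pos"],s["tool_rot"],s["force"])
for n,z in [("pin_grip",.052),("spare",.006),("rack",0)]:
    for d in bot.tip_of(p,n)[:3]:
        u=px(p,d["point"]); print(n,round(d["conf"],2),u.round(1),onz(p,u,z,s).round(4))
E
```

```text
time: 2.63
tcp_pos: [0.5693, -0.287, 0.2918]
tool_rot: [179.9, -0.5, 61.2]
force: [0.3, 1.4, -0.0]
width: -0.001
[ 0.56927734 -0.28697093  0.29179371] [179.90474715  -0.5197313   61.15567478] [ 0.25798299  1.43300867 -0.04008545]
pin_grip 0.6 [296.4 196.8] [ 0.5987 -0.3517  0.052 ]
spare 0.71 [243.8 208.5] [ 0.5147 -0.3428  0.006 ]
rack 0.76 [269.  195.7] [ 0.5602 -0.3451  0.    ]
```

View pics/w1.png

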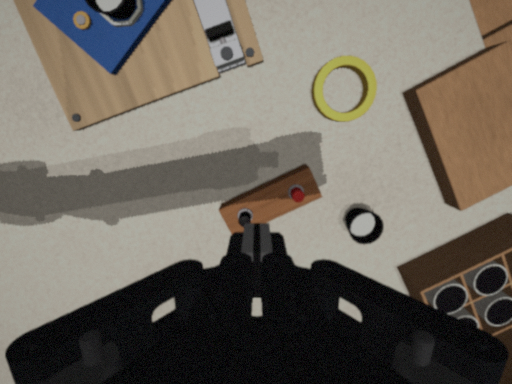

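```bash
python3 plan.py 0.56 0.06 0.29 97 -1
```

```text
from [ 56.11 -29.78  29.04] [-179.9    0.    60.2] n 9
[[3.44,-1.99,0.01,0,0,-0.071,-1],[3.58,-1.74,0.01,0,0,-0.071,-1],[3.69,-1.48,0.01,0,0,-0.071,-1],[3.79,-1.21,0.01,0,0,-0.071,-1],[3.86,-0.94,0.01,0,0,-0.071,-1],[3.92,-0.67,0.01,0,0,-0.071,-1],[3.96,-0.39,0.01,0,0,-0.071,-1],[3.97,-0.1,0.01,0,0,-0.071,-1],[3.97,0.18,0.01,0,0,-0.071,-1]]
```

```bash
python3 -m pendant '[[3.45,-2,0,0,0,-0.071,-1],[3.6,-1.75,0,0,0,-0.071,-1],[3.7,-1.5,0,0,0,-0.071,-1],[3.8,-1.2,0,0,0,-0.071,-1],[3.85,-0.95,0,0,0,-0.071,-1],[3.9,-0.65,0,0,0,-0.071,-1],[3.95,-0.4,0,0,0,-0.071,-1],[3.95,-0.1,0,0,0,-0.071,-1],[3.95,0.2,0,0,0,-0.071,-1],[0,0,0,0,0,0,-1]]';python3 -m pendant '[[0,0,0,0,0,0,-1],[0,0,0,0,0,0,-1]]'
python3 - <<'E'
from h import *
s=bot.sense(); p=bot.snapshot("wrist"); save(p,"w2"); print(s["tcp_pos"],s["tool_rot"],s["force"])
for n,z in [("plate",.018),("push_spot",.026),("plate_hole",.034),("nest_a",.034),("cup_a",.034),("base",.0)]:
    for d in bot.tip_of(p,n)[:3]:
        u=px(p,d["point"]); print(n,round(d["conf"],2),u.round(1),onz(p,u,z,s).round(4))
E
```

```text
time: 3.67
tcp_pos: [0.5538, 0.043, 0.2843]
tool_rot: [-179.4, 0.7, 95.4]
force: [-0.3, 1.3, -0.2]
width: 0.0
time: 3.83
tcp_pos: [0.553, 0.0413, 0.2841]
tool_rot: [-179.4, 0.8, 95.3]
force: [-1.0, -1.1, 1.0]
width: 0.004
[0.55302892 0.04134278 0.28412747] [-179.38161263    0.79654652   95.27173949] [-0.9626656  -1.13343647  1.02526188]
plate 0.61 [198. 186.] [ 0.4649 -0.0062  0.018 ]
push_spot 0.82 [294.3 118.4] [0.5974 0.1067 0.026 ]
push_spot 0.37 [337.3 326.8] [ 0.7188 -0.2374  0.026 ]
plate_hole 0.95 [303.7 165.7] [0.6181 0.0428 0.034 ]
nest_a 0.65 [305.2 166.8] [0.6205 0.0414 0.034 ]
nest_a 0.64 [234.7 200.4] [ 0.5234 -0.0186  0.034 ]
nest_a 0.58 [265.5 156.9] [0.5625 0.0503 0.034 ]
cup_a 0.68 [265.8 154.9] [0.5625 0.0531 0.034 ]
cup_a 0.57 [231.2 196.9] [ 0.5179 -0.0136  0.034 ]
base 0.63 [202.5 184.9] [ 0.4684 -0.0088  0.    ]
base 0.32 [195.1 187.9] [ 0.4568 -0.0149  0.    ]
```

View pics/w2.png

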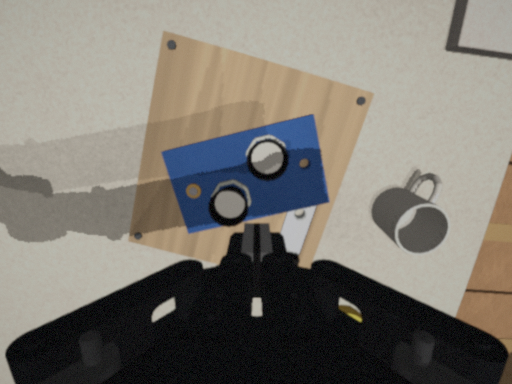

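Run:
```python
from h import *
from scipy.optimize import least_squares
i=cv2.imread("pics/w2.png")[20:270,120:400]; cv2.imwrite("pics/w2z.png",cv2.resize(i,None,fx=2.8,fy=2.4,interpolation=cv2.INTER_CUBIC))
s=bot.sense(); p=bot.snapshot("wrist")
def pts(q,L):
    c,sn=np.cos(q[2]),np.sin(q[2]); L=np.array(L)/1000
    return np.c_[q[0]+c*L[:,0]-sn*L[:,1],q[1]+sn*L[:,0]+c*L[:,1],L[:,2]]
for nm,L,a in [("base",[(-90,200,18),(210,200,18),(-90,-120,18)],[[164,31],[373,94],[129,242]]),("plate",[(-30,65,34),(190,65,34),(190,-65,34),(-30,-65,34),(0,0,41),(165,0,34)],[[163,153],[312,114],[328,203],[187,232],[193,191],[304,163]])]:
    o=least_squares(lambda q:(proj(p,pts(q,L),s)-a).ravel(),[.46,-.02,0]); print(nm,o.x.round(4),np.degrees(o.x[2]).round(1),o.fun.round(1))
```

```text
base [ 0.4639 -0.0097 -0.1782] -10.2 [-0.7  0.5  1.2 -0.1 -0.5 -0.3]
plate [ 0.4626 -0.0083  0.3269] 18.7 [-2.5 -1.4  1.1  0.1  0.9 -0.7  0.7  1.4 -0.3  0.   0.1  1. ]
```

View pics/w2z.png

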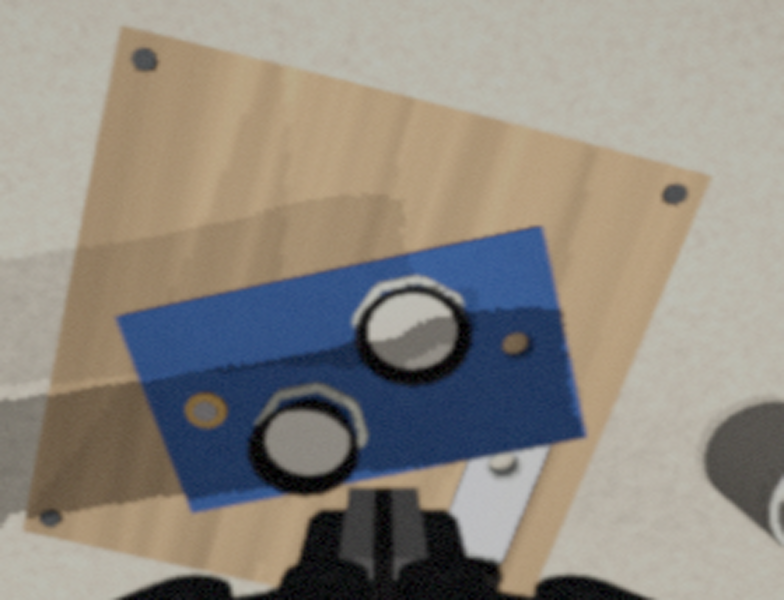

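```bash
python3 plan.py 0.587 0.145 0.12 108.8 -1
```

```text
from [55.34  4.11 28.41] [-179.4    0.8   95.3] n 5
[[2.05,0.89,3.24,-0.002,0.003,-0.047,-1],[2,0.98,3.25,-0.002,0.003,-0.047,-1],[1.94,1.07,3.26,-0.002,0.003,-0.047,-1],[1.88,1.15,3.27,-0.002,0.003,-0.047,-1],[1.81,1.23,3.28,-0.002,0.003,-0.047,-1]]
```

```bash
python3 -m pendant '[[2.05,0.9,3.25,-0.002,0.003,-0.047,-1],[2,1,3.25,-0.002,0.003,-0.047,-1],[1.95,1.05,3.25,-0.002,0.003,-0.047,-1],[1.9,1.15,3.25,-0.002,0.003,-0.047,-1],[1.8,1.25,3.3,-0.002,0.003,-0.047,-1],[0,0,0,0,0,0,-1]]'; python3 plan.py 0.587 0.143 0.025 108.8 -1 2.5
```

```text
time: 4.73
tcp_pos: [0.595, 0.1436, 0.1179]
tool_rot: [179.4, 0.1, 108.7]
force: [-0.8, 0.8, -1.4]
width: 0.002
from [59.5  14.36 11.79] [1.794e+02 1.000e-01 1.087e+02] n 4
[[0.06,-0.22,2.32,0.002,0.001,0,-1],[0.05,-0.21,2.32,0.002,0.001,0,-1],[0.05,-0.21,2.32,0.002,0.001,0,-1],[0.05,-0.2,2.32,0.002,0.001,0,-1]]
```

```bash
python3 -m pendant '[[0.05,-0.2,2.4,0,0,0,-1],[0.05,-0.2,2.4,0,0,0,-1],[0.05,-0.2,2.4,0,0,0,-1],[0.05,-0.2,1.6,0,0,0,-1],[0,0,0,0,0,0,-1]]'; python3 plan.py 0.587 0.143 0.025 108.8 -1 2.5
```

```text
time: 5.15
tcp_pos: [0.5895, 0.1426, 0.0271]
tool_rot: [179.4, 0.1, 108.6]
force: [-1.1, -0.6, -0.1]
width: -0.001
from [58.95 14.26  2.71] [1.794e+02 1.000e-01 1.086e+02] n 1
[[0.12,-0.23,0.21,0.01,0.003,-0.004,-1]]
```

```bash
python3 -m pendant '[[-0.6,-0.05,0.1,0.005,0,0,-1],[-0.6,-0.05,0.1,0.005,0,0,-1],[-0.6,0,0,0,0,0,-1],[-0.3,0,0,0,0,0,-1],[-0.2,0,0,0,0,0,-1]]';  python3 - <<'E'
from h import *
s=bot.sense(); p=bot.snapshot("wrist"); save(p,"w3"); print(s["tcp_pos"],s["tool_rot"],s["force"])
E
```

```text
time: 5.57
tcp_pos: [0.6006, 0.1171, 0.0302]
tool_rot: [179.6, 0.2, 108.3]
force: [1.0, 1.8, -1.5]
width: 0.001
[0.60056674 0.11711524 0.0301854 ] [179.6340058    0.24401847 108.34242044] [ 1.04591769  1.81540875 -1.4513589 ]
```

View pics/w3.png

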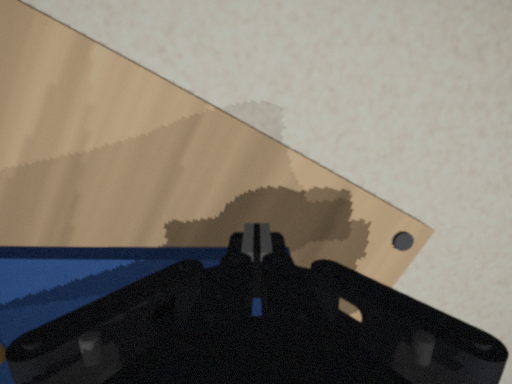

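```bash
python3 -m pendant '[[0,0,0.5,0,0,0,-1],[0,0,0.3,0,0,0,-1],[0,0,0,0,0,0,-1]]'
```

```text
time: 5.87
tcp_pos: [0.6022, 0.1171, 0.0234]
tool_rot: [179.4, 0.3, 108.3]
force: [-0.3, 0.2, 0.1]
width: 0.001
```

```bash
python3 -m pendant '[[-0.3,0.1,0,0.003,0,0.01,-1],[-0.35,0.15,0.05,0,0,0.02,-1],[-0.4,0.18,0.05,0,0,0.025,-1],[-0.45,0.2,0.05,0,0,0.0275,-1],[-0.45,0.2,0.05,0,0,0.0275,-1]]'; python3 -c "
from h import *
s=bot.sense();f=s['force'];print(f,s['tool_rot'])
r=np.array(s['tcp_pos'])[:2]-[.4645,-.011];print(np.hypot(*r),np.degrees(np.arctan2(r[1],r[0])))"
```

```text
time: 6.28
tcp_pos: [0.6132, 0.1079, 0.0219]
tool_rot: [179.7, -0.3, 101.8]
force: [-3.0, 3.2, 3.2]
width: 0.002
[-3.01507405  3.20965388  3.16209972] [179.72999947  -0.2740099  101.81048002]
0.19033857546645616 38.64189076386018
```

```bash
python3 -m pendant '[[-0.45,0.1,-0.03,0,0,0.02,-1],[-0.45,0.1,0,0,0,0.02,-1],[-0.45,0.15,0,0,0,0.025,-1],[-0.45,0.15,0,0,0,0.025,-1],[-0.45,0.15,0,0,0,0.025,-1]]'
cat > st.py <<'E'
from h import *
s=bot.sense();f=np.array(s['force']);print("F",f.round(1),"hor",np.hypot(f[0],f[1]).round(1),np.array(s['tool_rot']).round(1))
r=np.array(s['tcp_pos'])[:2]-[.4645,-.011];print(np.hypot(*r).round(4),np.degrees(np.arctan2(r[1],r[0])).round(2))
E
python3 st.py
```

```text
time: 6.7
tcp_pos: [0.6277, 0.0839, 0.0221]
tool_rot: [179.4, -0.3, 94.5]
force: [0.8, 3.2, -1.1]
width: 0.001
F [ 0.8  3.2 -1.1] hor 3.3 [179.4  -0.3  94.5]
0.1888 30.18
```

```bash
python3 -m pendant '[[-0.45,0.15,0,0,0,0.025,-1],[-0.45,0.15,0,0,0,0.025,-1],[-0.45,0.15,0,0,0,0.025,-1],[-0.45,0.15,0,0,0,0.025,-1],[-0.35,0.12,0,0,0,0.02,-1],[-0.3,0.1,0,0,0,0.015,-1]]';python3 st.py;  python3 - <<'E'
from h import *
p=bot.snapshot("scene"); save(p,"s1"); i=p["img"][130:250,170:350]; cv2.imwrite("pics/s1z.png",cv2.resize(i[:,:,::-1],None,fx=4,fy=4,interpolation=cv2.INTER_CUBIC))
E
```

```text
time: 7.2
tcp_pos: [0.6402, 0.0545, 0.0224]
tool_rot: [179.1, -0.4, 85.7]
force: [2.5, 2.8, -0.5]
width: -0.001
F [ 2.5  2.8 -0.5] hor 3.7 [179.1  -0.4  85.7]
0.1875 20.44
```

View pics/s1z.png

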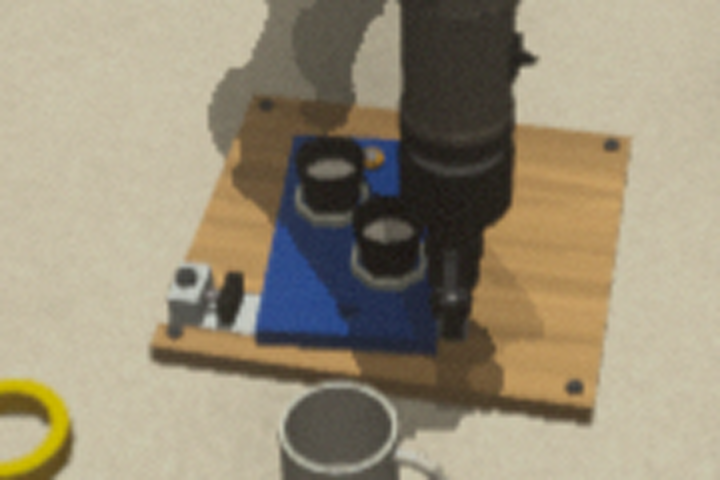

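```bash
python3 -m pendant '[[-0.25,0.08,0,0,0,0.014,-1],[-0.25,0.08,0,0,0,0.014,-1],[-0.2,0.07,0,0,0,0.012,-1],[-0.2,0.07,0,0,0,0.012,-1]]';python3 st.py; python3 -m pendant '[[-0.2,0.06,0,0,0,0.01,-1],[-0.2,0.06,0,0,0,0.01,-1]]';python3 st.py
```

```text
time: 7.58
tcp_pos: [0.643, 0.0442, 0.0226]
tool_rot: [179.1, -0.5, 82.4]
force: [3.0, 2.2, -0.3]
width: -0.0
F [ 3.   2.2 -0.3] hor 3.7 [179.1  -0.5  82.4]
0.1868 17.19
time: 7.75
tcp_pos: [0.6439, 0.04, 0.0227]
tool_rot: [179.1, -0.5, 81.1]
force: [2.3, 2.7, -0.7]
width: 0.001
F [ 2.3  2.7 -0.7] hor 3.5 [179.1  -0.5  81.1]
0.1865 15.88
```

```bash
for k in 1; do python3 -m pendant '[[-0.18,0.05,0,0,0,0.008,-1],[-0.18,0.05,0,0,0,0.008,-1]]';python3 st.py; done; python3 -m pendant '[[-0.18,0.05,0,0,0,0.008,-1]]'; python3 st.py
```

```text
time: 7.92
tcp_pos: [0.6445, 0.0361, 0.0228]
tool_rot: [179.1, -0.5, 80.1]
force: [2.3, 2.4, -0.6]
width: -0.003
F [ 2.3  2.4 -0.6] hor 3.3 [179.1  -0.5  80.1]
0.1861 14.67
time: 8.0
tcp_pos: [0.6448, 0.0354, 0.0228]
tool_rot: [179.1, -0.7, 79.6]
force: [1.7, 7.0, -0.8]
width: 0.002
F [ 1.7  7.  -0.8] hor 7.2 [179.1  -0.7  79.6]
0.1862 14.45
```

```bash
python3 -m pendant '[[-0.15,0.02,0,0,0,0.003,-1]]'; python3 st.py
```

```text
time: 8.08
tcp_pos: [0.6448, 0.0355, 0.0229]
tool_rot: [179.1, -0.8, 79.4]
force: [3.3, 5.2, -1.8]
width: -0.0
F [ 3.3  5.2 -1.8] hor 6.2 [179.1  -0.8  79.4]
0.1862 14.46
```

```bash
python3 -m pendant '[[-0.25,0,0,0,0,0,-1]]'; python3 st.py;  python3 -m pendant '[[-0.25,0,0,0,0,0,-1]]'; python3 st.py
```

```text
time: 8.17
tcp_pos: [0.6448, 0.0355, 0.023]
tool_rot: [179.0, -1.0, 79.5]
force: [2.8, 6.4, -2.9]
width: 0.002
F [ 2.8  6.4 -2.9] hor 7.0 [179.   -1.   79.5]
0.1862 14.45
time: 8.25
tcp_pos: [0.6448, 0.0355, 0.023]
tool_rot: [179.0, -1.2, 79.5]
force: [3.5, 6.0, -2.7]
width: 0.001
F [ 3.5  6.  -2.7] hor 7.0 [179.   -1.2  79.5]
0.1862 14.45
```

```bash
python3 -m pendant '[[-0.35,0,0,0,0.01,0,-1]]'; python3 st.py;  python3 -m pendant '[[-0.42,0,0,0,0.01,0,-1]]'; python3 st.py
```

```text
time: 8.33
tcp_pos: [0.6447, 0.0355, 0.0231]
tool_rot: [178.9, -2.0, 79.7]
force: [4.1, 8.2, -2.5]
width: 0.004
F [ 4.1  8.2 -2.5] hor 9.2 [178.9  -2.   79.7]
0.1861 14.47
time: 8.42
tcp_pos: [0.6448, 0.0355, 0.0234]
tool_rot: [178.9, -2.9, 79.8]
force: [3.8, 8.2, -3.3]
width: -0.002
F [ 3.8  8.2 -3.3] hor 9.1 [178.9  -2.9  79.8]
0.1861 14.46
```

```bash
python3 -m pendant '[[-0.45,0,0.03,0,-0.02,0,-1]]'; python3 st.py;  python3 -m pendant '[[-0.5,0,0.03,0,-0.02,0,-1]]'; python3 st.py
```

```text
time: 8.5
tcp_pos: [0.6449, 0.0348, 0.0232]
tool_rot: [178.8, -2.2, 79.7]
force: [4.4, 9.2, -2.9]
width: -0.002
F [ 4.4  9.2 -2.9] hor 10.1 [178.8  -2.2  79.7]
0.1862 14.24
time: 8.58
tcp_pos: [0.6449, 0.0348, 0.023]
tool_rot: [178.7, -1.4, 79.8]
force: [3.9, 10.0, -2.9]
width: -0.002
F [ 3.9 10.  -2.9] hor 10.8 [178.7  -1.4  79.8]
0.1861 14.25
```

```bash
python3 -m pendant '[[-0.56,0,0.03,0,-0.015,0,-1]]'; python3 st.py;  python3 -m pendant '[[-0.58,0,0.02,0,-0.01,0,-1]]'; python3 st.py
```

```text
time: 8.67
tcp_pos: [0.6448, 0.0348, 0.023]
tool_rot: [178.6, -1.0, 79.9]
force: [4.9, 9.6, -3.3]
width: -0.003
F [ 4.9  9.6 -3.3] hor 10.8 [178.6  -1.   79.9]
0.1861 14.25
time: 8.75
tcp_pos: [0.6448, 0.0348, 0.023]
tool_rot: [178.5, -0.8, 80.1]
force: [4.1, 9.4, -2.6]
width: 0.0
F [ 4.1  9.4 -2.6] hor 10.2 [178.5  -0.8  80.1]
0.186 14.24
```

```bash
python3 -m pendant '[[-0.66,0,0,0.005,-0.015,0,-1]]'; python3 st.py;  python3 -m pendant '[[-0.72,0,0,0.005,-0.015,0,-1]]'; python3 st.py
```

```text
time: 8.83
tcp_pos: [0.6448, 0.0346, 0.0232]
tool_rot: [178.7, -0.4, 80.2]
force: [4.2, 11.8, -4.2]
width: -0.002
F [ 4.2 11.8 -4.2] hor 12.5 [178.7  -0.4  80.2]
0.1859 14.19
time: 8.92
tcp_pos: [0.6447, 0.0344, 0.0235]
tool_rot: [178.8, -0.0, 80.4]
force: [4.4, 11.8, -4.7]
width: -0.001
F [ 4.4 11.8 -4.7] hor 12.5 [178.8  -0.   80.4]
0.1859 14.15
```

Around 12.3 N normal to the plate side; I'll hold this for a moment.

```bash
python3 -m pendant '[[-0.7,0,0.02,0.003,-0.01,0,-1],[-0.7,0,0.02,0.003,-0.005,0,-1]]'; python3 st.py;  python3 -m pendant '[[-0.7,0,0.02,0,-0.005,0,-1],[-0.7,0,0.02,0,-0.005,0,-1]]'; python3 st.py
```

```text
time: 9.08
tcp_pos: [0.6446, 0.0345, 0.0235]
tool_rot: [178.9, -0.2, 80.8]
force: [5.1, 12.0, -4.1]
width: 0.004
F [ 5.1 12.  -4.1] hor 13.1 [178.9  -0.2  80.8]
0.1858 14.19
time: 9.25
tcp_pos: [0.6446, 0.0346, 0.0236]
tool_rot: [178.7, -0.6, 81.1]
force: [3.9, 11.4, -2.8]
width: 0.002
F [ 3.9 11.4 -2.8] hor 12.0 [178.7  -0.6  81.1]
0.1858 14.22
```

```bash
python3 -m pendant '[[-0.7,0,0,0,-0.007,0,-1],[-0.7,0,0,0,-0.007,0,-1],[-0.7,0,0,0,-0.007,0,-1]]'; python3 st.py;  python3 -m pendant '[[-0.7,0,0.02,0,-0.007,0,-1],[-0.7,0,0.02,0,-0.007,0,-1],[-0.7,0,0.02,0,-0.007,0,-1]]'; python3 st.py
python3 - <<'E'
from h import *
for n in ["scene","side"]:
  p=bot.snapshot(n); save(p,n+"2"); i=p["img"][130:250,170:350] if n=="scene" else p["img"][150:260,150:330]; cv2.imwrite(f"pics/{n}2z.png",cv2.resize(i[:,:,::-1],None,fx=4,fy=4,interpolation=cv2.INTER_CUBIC))
E
```

```text
time: 9.5
tcp_pos: [0.6445, 0.0346, 0.024]
tool_rot: [178.4, -1.0, 81.7]
force: [5.3, 11.6, -4.4]
width: 0.0
F [ 5.3 11.6 -4.4] hor 12.8 [178.4  -1.   81.7]
0.1857 14.22
time: 9.75
tcp_pos: [0.6445, 0.0347, 0.024]
tool_rot: [178.0, -1.4, 82.2]
force: [3.9, 12.1, -4.0]
width: -0.005
F [ 3.9 12.1 -4. ] hor 12.7 [178.   -1.4  82.2]
0.1857 14.24
```

View pics/scene2z.png

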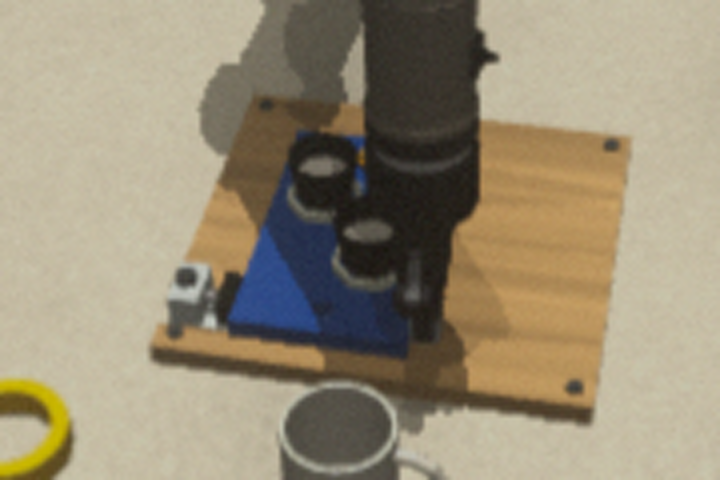

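View pics/side2z.png

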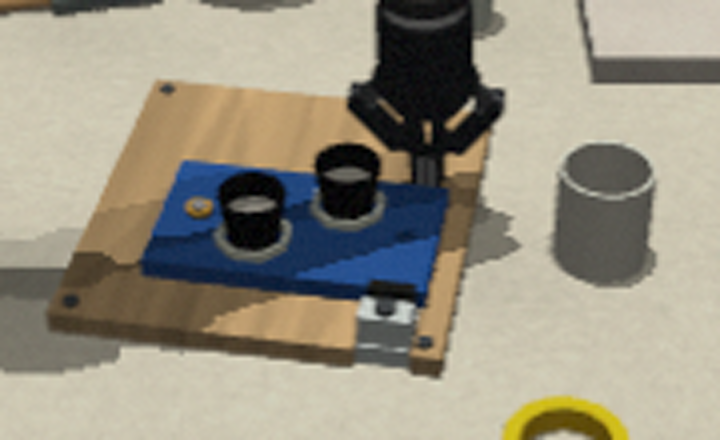

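```bash
python3 -m pendant '[[-0.5,0,0,0,-0.01,0,-1],[-0.35,0,0,0,-0.01,0,-1],[-0.2,0,0,0,-0.01,0,-1],[-0.1,0,0,0,0,0,-1],[0.1,0,0,0,0,0,-1],[0.3,0,0,0,0,0,-1]]'; python3 st.py; python3 -m pendant '[[0.6,0,0,0,0,0,-1],[0.8,0,0,0,0,0,-1],[0.8,0,-0.5,0,0,0,-1],[0.8,0,-1.5,0,0,0,-1],[0.5,0,-3,0,0,0,-1],[0.5,0,-3.5,0,0,0,-1],[0,0,-3.5,0,0,0,-1],[0,0,-3.5,0,0,0,-1],[0,0,-3.5,0,0,0,-1]]'; python3 plan.py 0.592 0.06 0.28 83 -1
```

```text
time: 10.35
tcp_pos: [0.6424, 0.037, 0.0232]
tool_rot: [178.2, -0.2, 82.4]
force: [0.1, -0.3, -0.1]
width: -0.0
F [ 0.1 -0.3 -0.1] hor 0.3 [178.2  -0.2  82.4]
0.1843 15.11
time: 11.1
tcp_pos: [0.6331, 0.078, 0.21]
tool_rot: [179.8, 0.5, 82.4]
force: [1.1, -1.2, -0.5]
width: -0.005
from [63.31  7.8  21.  ] [179.8   0.5  82.4] n 3
[[-0.8,-1.27,-2.33,0.001,0.003,-0.004,-1],[-0.79,-1.28,-2.33,0.001,0.003,-0.004,-1],[-0.78,-1.28,-2.33,0.001,0.003,-0.004,-1]]
```

```bash
python3 -m pendant '[[-1.5,-1,-2,0,0,0,-1],[-1.5,-1,-2,0,0,0,-1],[-1.5,-1,-1.5,0,0,0,-1],[-1.5,0,0,0,0,0,-1],[0,0,0,0,0,0,-1],[0,0,0,0,0,0,-1],[0,0,0,0,0,0,-1]]'
python3 - <<'E'
from h import *
s=bot.sense(); p=bot.snapshot("wrist"); save(p,"w4"); print(s["tcp_pos"],s["tool_rot"],s["dq"].round(1))
for n,z in [("plate",.018),("plate_hole",.034),("nest_a",.034),("base",.0)]:
    for d in bot.tip_of(p,n)[:3]:
        u=px(p,d["point"]); print(n,round(d["conf"],2),u.round(1),onz(p,u,z,s).round(4))
i=p["img"]; cv2.imwrite("pics/w4z.png",cv2.resize(i[40:280,120:400,::-1],None,fx=2.5,fy=2.5,interpolation=cv2.INTER_CUBIC))
E
```

```text
time: 11.68
tcp_pos: [0.5974, 0.029, 0.2826]
tool_rot: [178.7, 0.3, 82.7]
force: [-0.6, 0.5, -0.4]
width: -0.002
[0.59736318 0.02904573 0.28258497] [178.70525769   0.28538499  82.73193663] [-0.8 -0.1 -0.7  0.  -0.8 -0.1 -0.5]
plate 0.7 [169.5 196.5] [ 0.465  -0.0064  0.018 ]
plate_hole 0.68 [278.9 208.5] [ 0.6274 -0.0422  0.034 ]
plate_hole 0.37 [242.6 188.6] [ 0.5781 -0.0046  0.034 ]
nest_a 0.82 [241.4 187.6] [ 0.5766 -0.0029  0.034 ]
nest_a 0.61 [201.8 216.5] [ 0.5116 -0.0393  0.034 ]
base 0.9 [173.1 194.3] [ 0.4653 -0.0081  0.    ]
```

View pics/w4z.png

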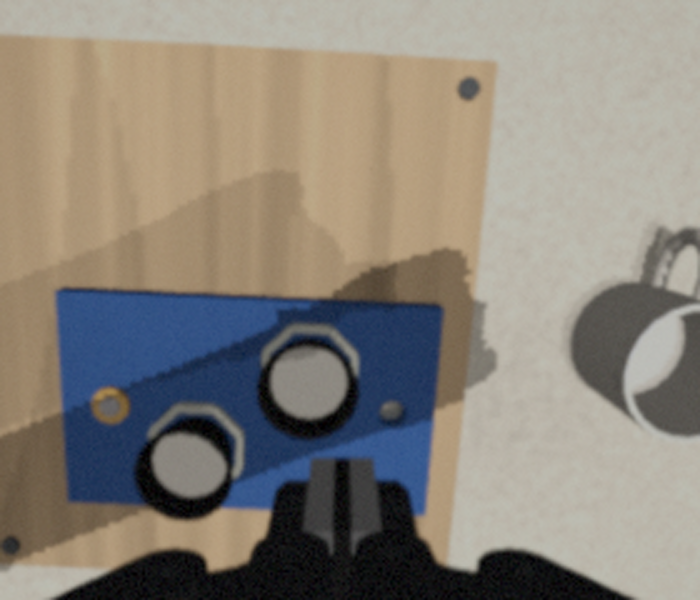

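Run:
```python
from h import *
from scipy.optimize import least_squares
s=bot.sense(); p=bot.snapshot("wrist")
def pts(q,L):
    c,sn=np.cos(q[2]),np.sin(q[2]); L=np.array(L)/1000
    return np.c_[q[0]+c*L[:,0]-sn*L[:,1],q[1]+sn*L[:,0]+c*L[:,1],L[:,2]]
z=lambda L:np.array(L)/2.5+[120,40]-.3
L=[(-30,65,34),(190,65,34),(190,-65,34),(-30,-65,34),(0,0,41),(165,0,34)]
a=z([[57,289],[442,306],[425,515],[68,499],[110,405],[391,411]])
o=least_squares(lambda q:(proj(p,pts(q,L),s)-a).ravel(),[.46,-.02,0]); print(o.x.round(4),np.degrees(o.x[2]).round(1),o.fun.round(1))
print(pts(o.x,[(165,0,34)]), onz(p,a[5],.034,s))
for c in ("scene","side"):
    q=bot.snapshot(c); save(q,c+"3")
    for d in bot.tip_of(q,"plate_hole")[:2]:
        u=px(q,d["point"]); print(c,round(d["conf"],2),u.round(1),onz(q,u,.034).round(4))
    i=q["img"][180:240,210:310] if c=="scene" else q["img"][170:250,200:300]
    cv2.imwrite(f"pics/{c}3z.png",cv2.resize(i[:,:,::-1],None,fx=7,fy=7,interpolation=cv2.INTER_CUBIC))
```

```text
[ 0.4621 -0.0063 -0.176 ] -10.1 [-0.9 -0.3  0.8 -0.   0.1 -0.4 -0.2  0.5 -0.5 -0.2  0.6  0.7]
[[ 0.62452259 -0.03516264  0.034     ]] [ 0.62373566 -0.03403328  0.034     ]
scene 0.62 [169.6 242.8] [ 0.7639 -0.2508  0.034 ]
scene 0.58 [253.1 209.1] [ 0.6358 -0.0323  0.034 ]
side 0.62 [250.  207.6] [ 0.6217 -0.0372  0.034 ]
```

View pics/scene3z.png

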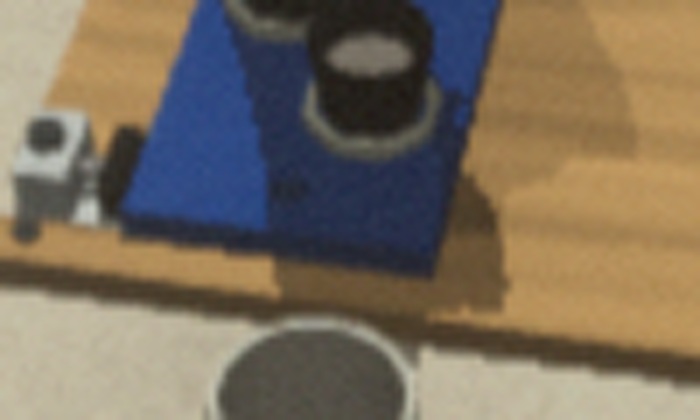

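View pics/side3z.png

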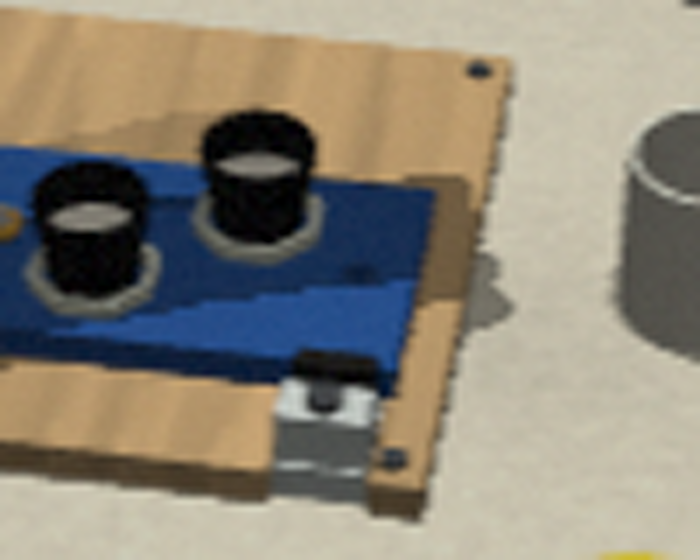

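```bash
python3 - <<'E'
from h import *
S=bot.snapshot("scene");D=bot.snapshot("side")
a=np.array([251.6,206.9]);b=np.array([251.4,208.6])
print(onz(S,a,.034),onz(D,b,.034))
E
python3 plan.py 0.62 -0.31 0.26 60 0
```

```text
[ 0.62702933 -0.03694034  0.034     ] [ 0.62591767 -0.04226748  0.034     ]
from [59.75  2.86 28.25] [178.7   0.3  82.7] n 9
[[-3.7,0.72,0.28,0.003,0,0.044,0],[-3.66,0.88,0.28,0.003,0,0.044,0],[-3.62,1.04,0.28,0.003,0,0.044,0],[-3.57,1.2,0.28,0.003,0,0.044,0],[-3.52,1.36,0.27,0.003,0,0.044,0],[-3.45,1.51,0.27,0.003,0,0.044,0],[-3.38,1.66,0.26,0.003,0,0.044,0],[-3.31,1.81,0.26,0.003,0,0.044,0],[-3.22,1.96,0.25,0.003,0,0.044,0]]
```

```bash
python3 -m pendant '[[-3.7,0.7,0.2,0.003,0,0.044,0],[-3.65,0.9,0.2,0.003,0,0.044,0],[-3.6,1.05,0.2,0.003,0,0.044,0],[-3.55,1.2,0.2,0.003,0,0.044,0],[-3.5,1.35,0.2,0.003,0,0.044,0],[-3.45,1.5,0.2,0.003,0,0.044,0],[-3.4,1.65,0.2,0.003,0,0.044,0],[-3.3,1.8,0.2,0.003,0,0.044,0],[-3.2,1.95,0.2,0,0,0.044,0],[0,0,0,0,0,0,0]]' 60;python3 -m pendant '[[0,0,0,0,0,0,0],[0,0,0,0,0,0,0],[0,0,0,0,0,0,0]]'
python3 - <<'E'
from h import *
s=bot.sense(); p=bot.snapshot("wrist"); save(p,"w5"); print(s["tcp_pos"],s["tool_rot"],s["dq"].round(1))
for n,z in [("pin_grip",.052),("spare",.006),("rack",0),("cup_c",0)]:
    for d in bot.tip_of(p,n)[:2]:
        u=px(p,d["point"]); print(n,round(d["conf"],2),u.round(1),onz(p,u,z,s).round(4))
E
```

```text
time: 13.12
tcp_pos: [0.6213, -0.3182, 0.2648]
tool_rot: [179.9, -0.0, 59.6]
force: [-2.2, -2.8, -0.4]
width: 0.499
time: 13.37
tcp_pos: [0.6203, -0.321, 0.2635]
tool_rot: [-180.0, -0.0, 59.4]
force: [-0.2, 0.5, 0.4]
width: 0.498
[ 0.62031919 -0.32099406  0.26354376] [-1.79973194e+02 -2.71502109e-02  5.93741184e+01] [ 0.  -0.1 -0.1  0.3  0.2  0.  -0.1]
pin_grip 0.78 [254.3 198. ] [ 0.5977 -0.3518  0.052 ]
spare 0.63 [205.9 209.3] [ 0.5177 -0.3413  0.006 ]
rack 0.82 [231.5 196.3] [ 0.5609 -0.3448  0.    ]
cup_c 0.75 [326.3 214.9] [ 0.6718 -0.4456  0.    ]
```

View pics/w5.png

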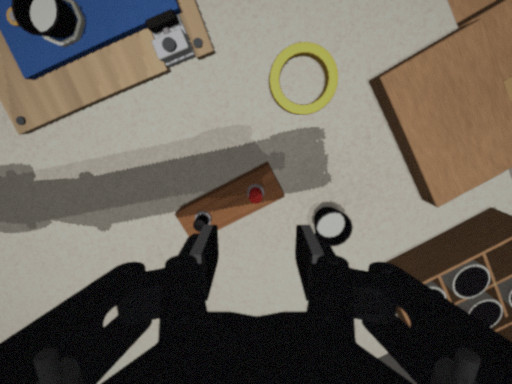

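```bash
python3 - <<'E'
from h import *
s=bot.sense(); p=bot.snapshot("wrist"); i=p["img"].astype(int)
m=(i[...,0]>110)&(i[...,1]<60)&(i[...,2]<60); v,u=np.nonzero(m); k=(abs(u-256)<20)&(abs(v-195)<20); print(k.sum(),u[k].mean(),v[k].mean(),u[k].min(),u[k].max(),v[k].min(),v[k].max())
print(onz(p,(u[k].mean(),v[k].mean()),.055,s))
E
python3 plan.py 0.598 -0.351 0.125 59.4 0
```

```text
62 255.79032258064515 199.75806451612902 251 260 196 203
[ 0.59911459 -0.35364696  0.055     ]
from [ 62.07 -32.05  26.4 ] [180.   -0.   59.4] n 4
[[-0.95,-0.1,3.48,0,0,0,0],[-0.95,-0.1,3.48,0,0,0,0],[-0.95,-0.1,3.48,0,0,0,0],[-0.95,-0.1,3.48,0,0,0,0]]
```

```bash
python3 -m pendant '[[-0.95,-0.1,3.5,0,0,0,0],[-0.95,-0.1,3.5,0,0,0,0],[-0.95,-0.1,3.4,0,0,0,0],[-0.95,-0.1,3.4,0,0,0,0],[0,0,0,0,0,0,0],[0,0,0,0,0,0,0]]'
python3 - <<'E'
from h import *
s=bot.sense(); p=bot.snapshot("wrist"); save(p,"w6"); print(s["tcp_pos"],s["tool_rot"],s["dq"].round(1))
for n,z in [("pin_grip",.052)]:
    for d in bot.tip_of(p,n)[:2]:
        u=px(p,d["point"]); print(n,round(d["conf"],2),u.round(1),onz(p,u,z,s).round(4))
i=p["img"].astype(int)
m=(i[...,0]>90)&(i[...,1]<60)&(i[...,2]<60); v,u=np.nonzero(m);k=(abs(u-256)<60); print(k.sum(),np.median(u[k]),np.median(v[k]),u[k].min(),u[k].max(),v[k].min(),v[k].max())
E
```

```text
time: 14.17
tcp_pos: [0.6036, -0.3482, 0.1276]
tool_rot: [179.3, -0.2, 59.9]
force: [0.7, 0.1, 1.9]
width: 0.497
[ 0.6036267  -0.34821842  0.12760637] [179.3007747   -0.22673057  59.88929862] [ 0.5  1.9  0.4  2.9  0.7 -0.  -0. ]
pin_grip 0.58 [256.  206.6] [ 0.6009 -0.3523  0.052 ]
302 254.0 207.0 244 284 172 216
```

View pics/w6.png

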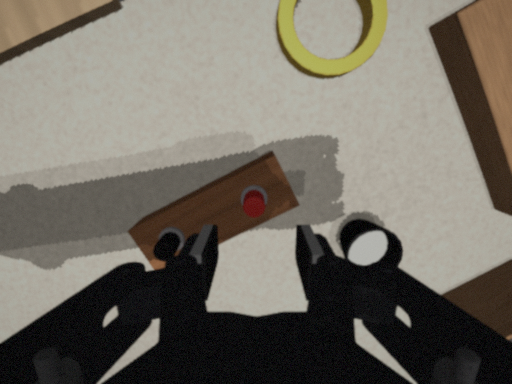

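```bash
python3 -m pendant '[[-0.2,-0.05,2,0.003,0,0,0],[-0.2,-0.05,2,0.003,0,0,0],[-0.2,-0.05,2,0.003,0,0,0],[0,0,0,0,0,0,0]]'; python3 plan.py 0.5995 -0.3525 0.044 60 0 1.2
```

```text
time: 14.6
tcp_pos: [0.611, -0.3532, 0.0805]
tool_rot: [178.5, -0.4, 60.1]
force: [-1.2, -0.2, -0.7]
width: 0.501
from [ 61.1  -35.32   8.05] [178.5  -0.4  60.1] n 4
[[-0.13,-0.28,0.9,0.007,-0.002,0.001,0],[-0.13,-0.28,0.91,0.007,-0.002,0.001,0],[-0.13,-0.27,0.91,0.007,-0.002,0.001,0],[-0.13,-0.26,0.91,0.007,-0.002,0.001,0]]
```

```bash
python3 -m pendant '[[-0.3,-1.1,0,0.026,-0.008,0,0],[-0.1,-0.2,0,0,0,0,0],[0,0,0,0,0,0,0]]'; python3 plan.py 0.5995 -0.3525 0.044 60 0 1.2
```

```text
time: 14.85
tcp_pos: [0.6016, -0.3497, 0.0873]
tool_rot: [179.6, 0.0, 60.3]
force: [0.0, -0.8, -0.1]
width: 0.506
from [ 60.16 -34.97   8.73] [179.6   0.   60.3] n 4
[[-0.09,-0.02,1.08,0.002,0,0.001,0],[-0.09,-0.02,1.08,0.002,0,0.001,0],[-0.09,-0.02,1.08,0.002,0,0.001,0],[-0.09,-0.01,1.08,0.002,0,0.001,0]]
```

```bash
python3 -m pendant '[[-0.15,-0.2,1.3,0.008,0,0,0],[-0.1,-0.2,1.3,0.008,0,0,0],[-0.1,-0.1,0.8,0.004,0,0,0],[0,0,0,0,0,0,0]]'; python3 plan.py 0.5995 -0.3525 0.044 60 0 1.2
```

```text
time: 15.18
tcp_pos: [0.5979, -0.3511, 0.0554]
tool_rot: [-179.6, 0.0, 60.3]
force: [0.3, 0.6, -0.3]
width: 0.497
from [ 59.79 -35.11   5.54] [-179.6    0.    60.3] n 1
[[-0.04,0.21,1.14,-0.006,0,0.005,0]]
```

```bash
python3 -m pendant '[[-0.05,0.05,0.8,-0.004,0,0,0],[0,0.1,0.3,0,0,0,0],[0,0,0,0,0,0,0]]'; python3 plan.py 0.5995 -0.3525 0.044 60 0 1.2
python3 - <<'E'
from h import *
p=bot.snapshot("wrist"); cv2.imwrite("pics/w7.png",cv2.resize(p["img"][150:300,150:360,::-1],None,fx=3,fy=3))
p=bot.snapshot("side"); cv2.imwrite("pics/d7.png",cv2.resize(p["img"][220:320,180:320,::-1],None,fx=5,fy=5,interpolation=cv2.INTER_CUBIC))
E
```

```text
time: 15.43
tcp_pos: [0.5981, -0.3522, 0.0415]
tool_rot: [-179.8, 0.0, 60.3]
force: [0.1, -0.9, 0.3]
width: 0.501
from [ 59.81 -35.22   4.15] [-179.8    0.    60.3] n 1
[[0.04,0.13,-0.25,-0.004,0,0.005,0]]
```

View pics/w7.png

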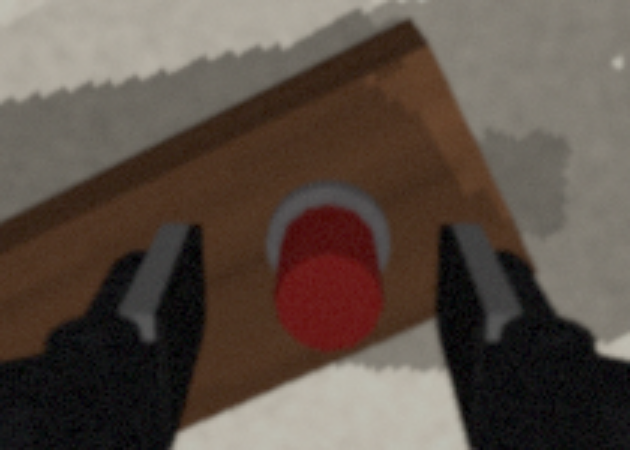

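View pics/d7.png

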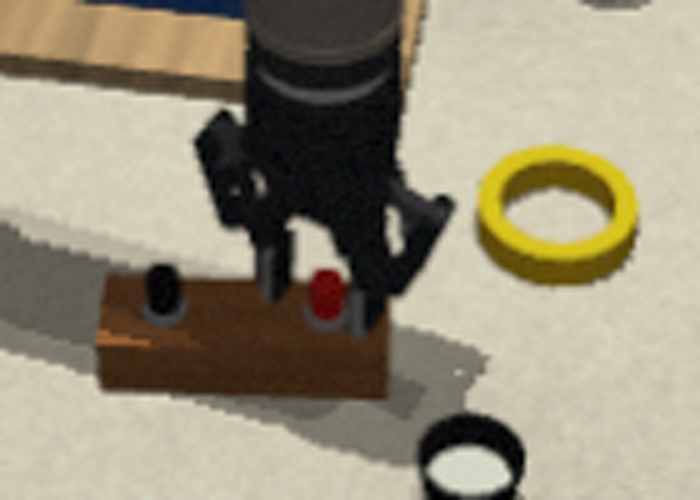

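Run:
```python
from h import *
s=bot.sense(); p=bot.snapshot("wrist")
u=np.array([330,303])/3+[150,150]; print(onz(p,u,.064,s), s["tcp_pos"]); q=np.array([328,243])/3+150; print(onz(p,q,.038,s))
c=s["tcp_pos"]; print(proj(p,[[c[0],c[1],.064]],s), u)
```

```text
[ 0.60123396 -0.3486111   0.064     ] [ 0.59807825 -0.35220426  0.04200822]
[ 0.6006824  -0.34924366  0.038     ]
[[257.99488283 259.7305208 ]] [260. 251.]
```

```bash
python3 -m pendant '[[0.4,0.1,-0.1,0,0,0,0],[0,0,-0.05,0,0,0,0]]' 40; python3 -m pendant '[[0,0,0,0,0,0,-1],[0,0,0,0,0,0,-1],[0,0,0,0,0,0,-1],[0,0,0,0,0,0,-1]]' 40;python3 -m pendant '[[0,0,0,0,0,0,-1],[0,0,0,0,0,0,-1],[0,0,0,0,0,0,-1]]'
python3 - <<'E'
from h import *
p=bot.snapshot("wrist"); cv2.imwrite("pics/w8.png",cv2.resize(p["img"][150:300,150:360,::-1],None,fx=3,fy=3))
E
```

```text
time: 15.75
tcp_pos: [0.602, -0.3493, 0.0448]
tool_rot: [-179.9, -0.0, 60.3]
force: [0.7, 0.1, -0.5]
width: 0.494
time: 16.08
tcp_pos: [0.6033, -0.3492, 0.0464]
tool_rot: [180.0, -0.0, 60.3]
force: [0.7, 0.2, -0.7]
width: 0.19
time: 16.33
tcp_pos: [0.603, -0.3492, 0.0462]
tool_rot: [180.0, -0.0, 60.3]
force: [0.2, 0.4, 0.5]
width: 0.195
```

View pics/w8.png

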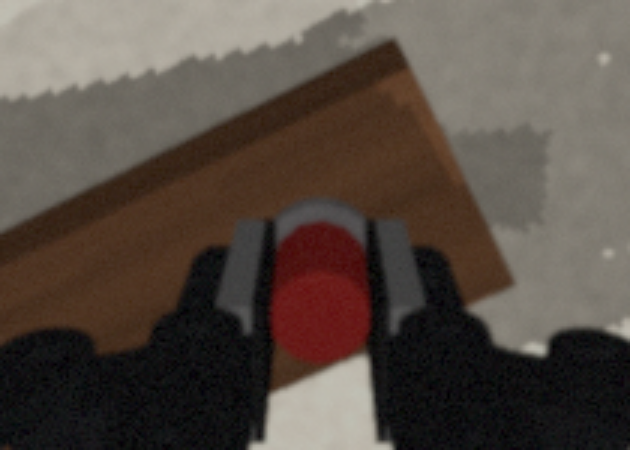

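```bash
python3 -m pendant '[[0,0,-0.5,0,0,0,-1],[0,0,-1,0,0,0,-1],[0,0,-1.5,0,0,0,-1],[0,0,-2.5,0,0,0,-1],[0,0,-3.5,0,0,0,-1],[0,0,-4,0,0,0,-1],[0,0,-4,0,0,0,-1]]'; python3 plan.py 0.626 -0.09 0.20 130 -1
```

```text
time: 16.97
tcp_pos: [0.5969, -0.3465, 0.2139]
tool_rot: [-178.8, 0.0, 60.3]
force: [-0.0, -0.9, -0.6]
width: 0.193
from [ 59.69 -34.65  21.39] [-178.8    0.    60.3] n 11
[[2.16,-0.92,0.15,-0.002,-0.001,-0.111,-1],[2.25,-0.68,0.14,-0.002,-0.001,-0.111,-1],[2.31,-0.42,0.14,-0.002,-0.001,-0.111,-1],[2.34,-0.17,0.14,-0.002,-0.001,-0.111,-1],[2.34,0.09,0.13,-0.002,-0.001,-0.111,-1],[2.32,0.35,0.13,-0.002,-0.001,-0.111,-1],[2.27,0.61,0.13,-0.002,-0.001,-0.111,-1],[2.19,0.85,0.13,-0.002,-0.001,-0.111,-1],[2.08,1.09,0.13,-0.002,-0.001,-0.111,-1],[1.94,1.31,0.13,-0.002,-0.001,-0.111,-1]]
[[1.79,1.52,0.13,-0.002,-0.001,-0.111,-1]]
```

```bash
python3 -m pendant '[[2.15,-0.9,0.15,-0.002,0,-0.111,-1],[2.25,-0.7,0.15,-0.002,0,-0.111,-1],[2.3,-0.4,0.15,-0.002,0,-0.111,-1],[2.35,-0.2,0.15,-0.002,0,-0.111,-1],[2.35,0.1,0.15,-0.002,0,-0.111,-1],[2.3,0.35,0.15,-0.002,0,-0.111,-1],[2.25,0.6,0.15,-0.002,0,-0.111,-1],[2.2,0.85,0.15,-0.002,0,-0.111,-1],[2.1,1.1,0.15,-0.002,0,-0.111,-1],[1.95,1.3,0.15,-0.002,0,-0.111,-1]]'; python3 plan.py 0.626 -0.039 0.16 130 -1
```

```text
time: 17.8
tcp_pos: [0.6269, -0.1177, 0.2255]
tool_rot: [178.8, 1.8, 126.0]
force: [0.6, -0.5, -0.9]
width: 0.189
from [ 62.69 -11.77  22.55] [178.8   1.8 126. ] n 3
[[2.21,1.47,2.14,0.006,0.011,-0.023,-1],[2.15,1.54,2.16,0.006,0.011,-0.023,-1],[2.09,1.6,2.17,0.006,0.011,-0.023,-1]]
```

```bash
python3 -m pendant '[[1.8,1.3,1.8,0.006,0.011,-0.023,-1],[1.8,1.3,1.8,0.006,0.011,-0.023,-1],[1.5,1.2,1.5,0.006,0.011,-0.023,-1],[0,0,0,0,0,0,-1],[0,0,0,0,0,0,-1]]'; python3 plan.py 0.626 -0.039 0.13 130 -1
python3 - <<'E'
from h import *
s=bot.sense();p=bot.snapshot("wrist"); save(p,"w9"); print(proj(p,[[.626,-.039,.034],[.612,.0,.079]],s)); 
for n in ("pin_tip","plate_hole"):
  for d in bot.tip_of(p,n)[:2]: print(n,round(d["conf"],2),px(p,d["point"]))
E
```

```text
time: 18.22
tcp_pos: [0.629, -0.0441, 0.1794]
tool_rot: [179.5, 0.2, 130.9]
force: [0.2, 0.2, -0.1]
width: 0.192
from [62.9  -4.41 17.94] [179.5   0.2 130.9] n 2
[[0.3,0.03,2.47,0.004,0.002,0.008,-1],[0.3,0.04,2.47,0.004,0.002,0.008,-1]]
[[255.42889633 175.45204894]
 [272.81844322 142.7520564 ]]
pin_tip 0.8 [254.976  216.4992]
plate_hole 0.8 [254.4128 172.4928]
```

View pics/w9.png

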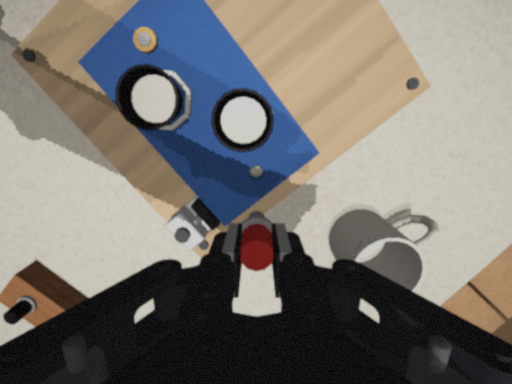

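Run:
```python
from h import *
s=bot.sense();p=bot.snapshot("wrist"); i=p["img"]
cv2.imwrite("pics/w10.png",cv2.resize(i[150:290,190:330,::-1],None,fx=5,fy=5,interpolation=cv2.INTER_CUBIC))
z=s["tcp_pos"][2]-.0402
for u in ([255,216.5],[257,213]): print(onz(p,u,z,s))
for u in ([254.4,172.5],[256.5,172]): print(onz(p,u,.034,s))
print(s["tcp_pos"],s["dq"].round(1))
```

```text
[ 0.6302594  -0.04625945  0.13963961]
[ 0.62962456 -0.04337496  0.13963961]
[ 0.62364154 -0.0390205   0.034     ]
[ 0.62497644 -0.03716455  0.034     ]
[ 0.62931935 -0.04568404  0.17983961] [ 0.6 -0.1  0.6 -0.3  0.2 -0.2 -0.1]
```

View pics/w10.png

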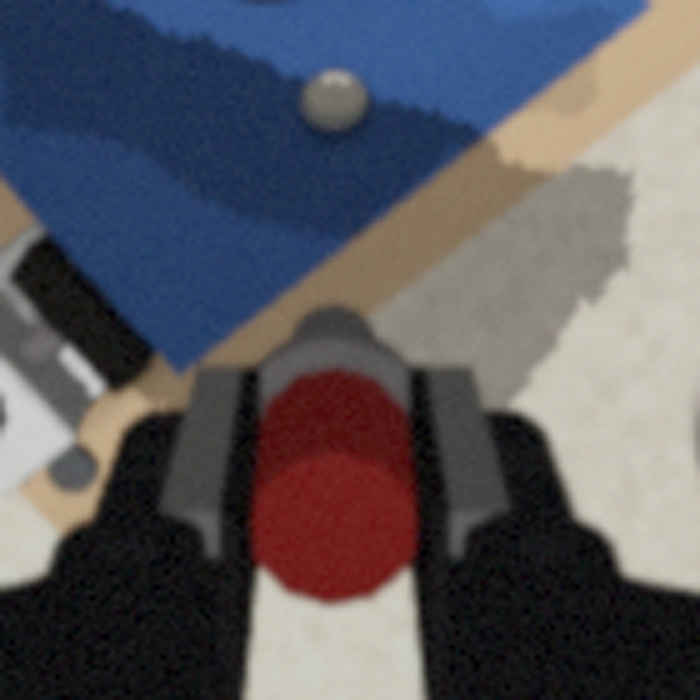

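Run:
```python
from h import *
s=bot.sense();p=bot.snapshot("wrist")
c=s["tcp_pos"]; print(c)
k=np.array([335,528])/5+[190,150]-.4; h=np.array([335,101])/5+[190,150]-.4
K_=onz(p,k,c[2]+.0178,s); H=onz(p,h,.034,s); print(K_,H, "delta",H-K_)
# predicted tip outline: 
for r in (6,4): print(r,[ (proj(p,[K_*[1,1,0]+[0,0,c[2]-.0402+(.006 if r==6 else 0)]+Rrpy(s["tool_rot"])@[r/1000,0,0]],s)[0]-[190,150])*5])
R=Rrpy(s["tool_rot"]); print("tool delta",R.T@((H-K_)*[1,1,0])*100)
```

```text
[ 0.62941505 -0.04615152  0.17985706]
[ 0.63002395 -0.04539744  0.19765706] [ 0.62364978 -0.03579328  0.034     ] delta [-0.00637417  0.00960417 -0.16365706]
6 [array([329.62287812, 297.7226703 ])]
4 [array([329.35772626, 297.13136291])]
tool delta [ 1.14375733  0.14316457 -0.00477618]
```

```bash
python3 -m pendant '[[0.9,0.1,1,0,0,0,-1],[0,0,1.5,0,0,0,-1],[0,0,1.0,0,0,0,-1],[0,0,0,0,0,0,-1]]'; python3 plan.py 0.624 -0.038 0.095 130.5 -1
```

```text
time: 18.8
tcp_pos: [0.6249, -0.0415, 0.1446]
tool_rot: [179.4, 0.5, 130.3]
force: [-1.3, -0.2, -0.9]
width: 0.19
from [62.49 -4.15 14.46] [179.4   0.5 130.3] n 2
[[0.19,0.05,2.48,0.005,0.005,-0.002,-1],[0.17,0.07,2.48,0.005,0.005,-0.002,-1]]
```

```bash
python3 -m pendant '[[0.25,0.05,1.5,0.01,0.009,0,-1],[0.1,0,1.5,0,0,0,-1],[0.05,0,1.2,0,0,0,-1],[0,0,0,0,0,0,-1],[0,0,0,0,0,0,-1]]'; python3 plan.py 0.624 -0.038 0.09 130.5 -1
cat > look.py <<'E'
from h import *
import sys
s=bot.sense();p=bot.snapshot("wrist"); i=p["img"]; save(p,sys.argv[1])
cv2.imwrite(f"pics/{sys.argv[1]}z.png",cv2.resize(i[150:290,190:330,::-1],None,fx=5,fy=5,interpolation=cv2.INTER_CUBIC))
c=s["tcp_pos"];R=Rrpy(s["tool_rot"]);print(c,s["tool_rot"],s["dq"].round(1))
for n in ("pin_tip","plate_hole"):
  for d in bot.tip_of(p,n)[:2]: print(n,round(d["conf"],2),px(p,d["point"]),(px(p,d["point"])-[190,150])*5)
for c in sys.argv[2:]:
    q=bot.snapshot(c); save(q,sys.argv[1]+c)
    a=q["img"][150:250,200:300]; cv2.imwrite(f"pics/{sys.argv[1]}{c}z.png",cv2.resize(a[:,:,::-1],None,fx=6,fy=6,interpolation=cv2.INTER_CUBIC))
E
python3 look.py w11 side scene
```

```text
time: 19.22
tcp_pos: [0.6222, -0.0383, 0.0983]
tool_rot: [-179.9, -0.1, 130.2]
force: [0.5, -0.6, 0.3]
width: 0.189
from [62.22 -3.83  9.83] [-1.799e+02 -1.000e-01  1.302e+02] n 1
[[-0.1,0.16,0.83,-0.002,-0.002,-0.005,-1]]
[ 0.62218182 -0.0382866   0.0983138 ] [-1.79896406e+02 -1.09411358e-01  1.30215136e+02] [-0.1  1.5  0.2  1.1  0.2 -0.4 -0.4]
pin_tip 0.82 [255.3856 214.3872] [326.928 321.936]
plate_hole 0.7 [259.6864 208.896 ] [348.432 294.48 ]
plate_hole 0.34 [131.1744  41.0112] [-294.128 -544.944]
```

View pics/w11z.png

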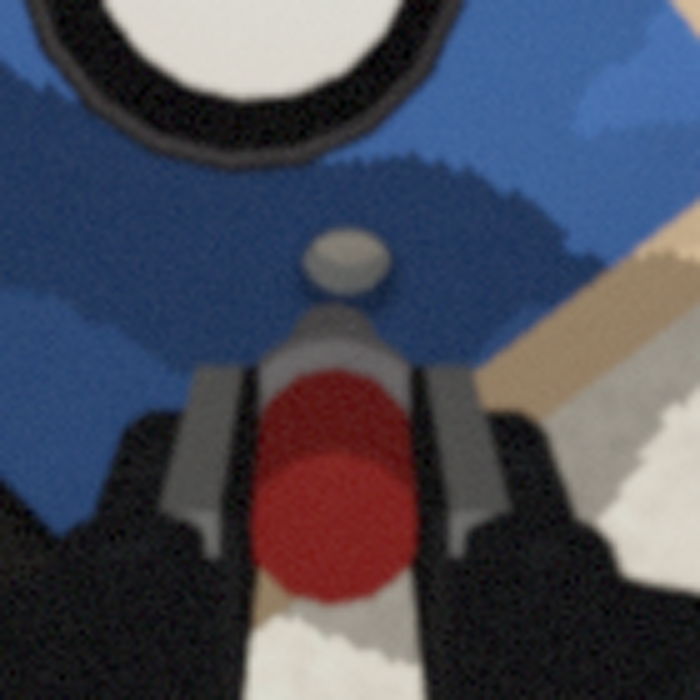

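View pics/w11sidez.png

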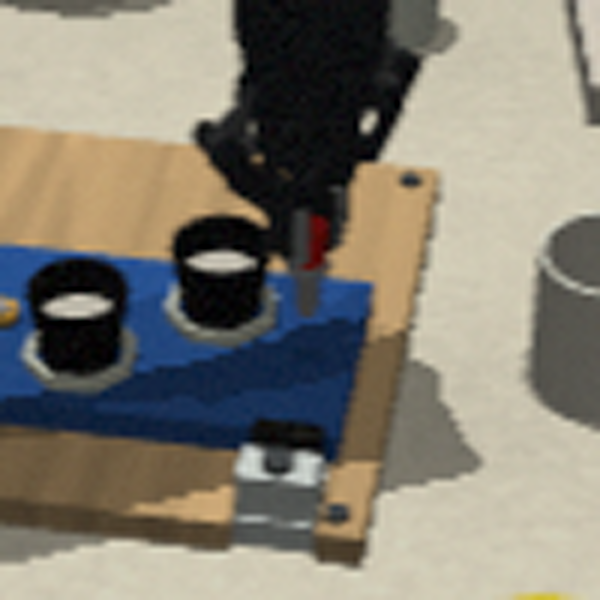

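View pics/w11scenez.png

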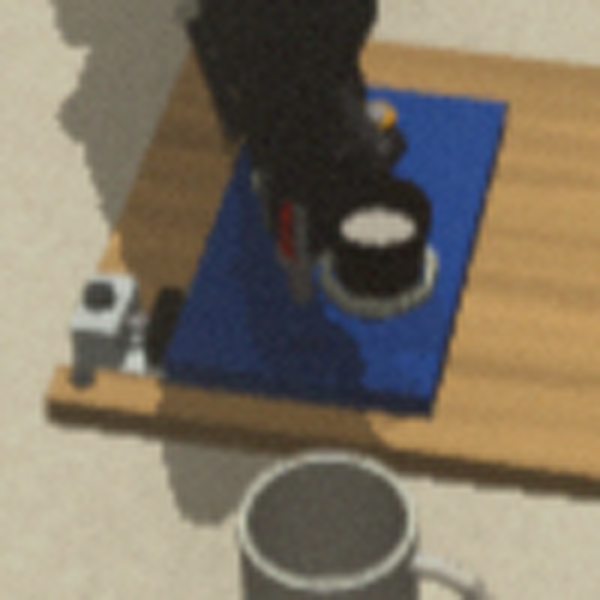

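```bash
cat > rel.py <<'E'
# args: hole zoom u v, knob zoom u v  (zoom of look.py)
from h import *
import sys
a=list(map(float,sys.argv[1:5])); s=bot.sense();p=bot.snapshot("wrist");c=s["tcp_pos"];R=Rrpy(s["tool_rot"])
h=np.array(a[:2])/5+[190,150]-.4;k=np.array(a[2:])/5+[190,150]-.4
H=onz(p,h,.034,s);K_=onz(p,k,c[2]+.0178,s); d=R.T@((H-K_)*[1,1,0])*100
print("tcp",c.round(4),"H",H.round(4),"knob",K_.round(4),"tool delta cm",d.round(2))
tip=K_-(K_[2]-c[2]+.0402)*np.array([0,0,1.]) ; print("pred tip zoom",(proj(p,[tip],s)[0]-[190,150])*5, "in tilt",)
# hole mouth circle outline
t=np.linspace(0,2*np.pi,9)[:-1]; C=H+np.c_[np.cos(t),np.sin(t),0*t]*.0075; print(((proj(p,C,s)-[190,150])*5).round(0).tolist())
E
python3 rel.py 347 265 335 528
```

```text
tcp [ 0.6231 -0.0384  0.0999] H [ 0.6246 -0.0355  0.034 ] knob [ 0.6239 -0.0377  0.1177] tool delta cm [ 0.12  0.19 -0.  ]
pred tip zoom [332.95931011 326.18750102] in tilt
[[381.0, 292.0], [392.0, 259.0], [376.0, 228.0], [341.0, 217.0], [309.0, 234.0], [298.0, 267.0], [314.0, 297.0], [349.0, 308.0]]
```

Run:
```python
from h import *
S=bot.snapshot("scene");D=bot.snapshot("side")
print(onz(S,np.array([300,300])/6+[200,150]-.4,.0585),onz(D,np.array([306,312])/6+[200,150]-.4,.0585),bot.sense()["tcp_pos"])
```

```text
[ 0.62209887 -0.04197418  0.0585    ] [ 0.6231952  -0.03852545  0.0585    ] [ 0.62287792 -0.0385035   0.09975755]
```

```bash
python3 -m pendant '[[0.03,0.2,1,0,0,0,-1],[0,0,0.7,0,0,0,-1],[0,0,0,0,0,0,-1],[0,0,0,0,0,0,-1]]'; python3 look.py w12 side
```

```text
time: 19.95
tcp_pos: [0.6248, -0.0369, 0.0817]
tool_rot: [180.0, 0.1, 130.2]
force: [0.3, 0.6, -0.1]
width: 0.187
[ 0.62477264 -0.03686968  0.08165732] [1.79959333e+02 5.83042520e-02 1.30186786e+02] [-0.1  0.8  0.2  0.6  0.3 -0.3 -0.2]
pin_tip 0.79 [255.7952 217.1136] [328.976 335.568]
pin_tip 0.55 [252.6208 248.7168] [313.104 493.584]
plate_hole 0.92 [255.7952 214.5024] [328.976 322.512]
```

View pics/w12z.png

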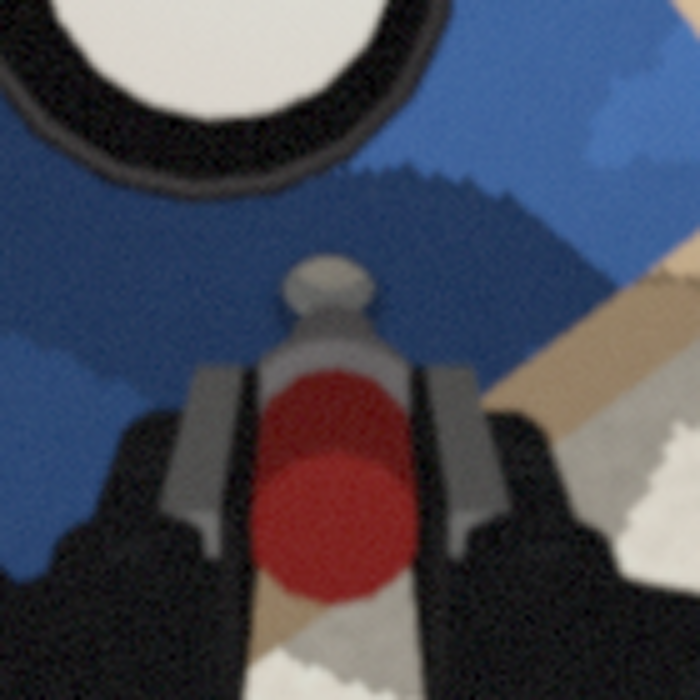

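View pics/w12sidez.png

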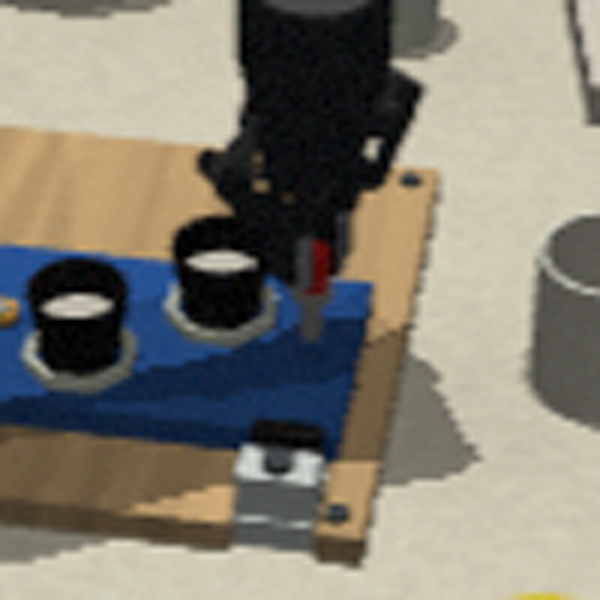

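```bash
python3 rel.py 329 299 335 528; python3 rel.py 329 305 335 528
```

```text
tcp [ 0.6251 -0.037   0.0824] H [ 0.6244 -0.0357  0.034 ] knob [ 0.6259 -0.0363  0.1002] tool delta cm [ 0.14 -0.08 -0.  ]
pred tip zoom [332.41781631 325.53051355] in tilt
[[366.0, 328.0], [378.0, 293.0], [360.0, 259.0], [323.0, 248.0], [287.0, 265.0], [276.0, 301.0], [294.0, 334.0], [331.0, 345.0]]
tcp [ 0.6252 -0.0371  0.0825] H [ 0.6251 -0.0364  0.034 ] knob [ 0.626  -0.0363  0.1003] tool delta cm [ 0.04 -0.08 -0.  ]
pred tip zoom [332.33777337 325.46770604] in tilt
[[366.0, 334.0], [378.0, 299.0], [360.0, 265.0], [323.0, 254.0], [287.0, 271.0], [276.0, 307.0], [294.0, 340.0], [331.0, 351.0]]
```

```bash
python3 -m pendant '[[0.05,-0.08,0.4,0,0,0,-1],[0,0,0.4,0,0,0,-1]]'; python3 -m pendant '[[0,0,0.4,0,0,0,-1]]';  python3 -m pendant '[[0,0,0.3,0,0,0,-1]]'
```

```text
time: 20.42
tcp_pos: [0.6253, -0.0372, 0.0754]
tool_rot: [179.8, 0.2, 130.2]
force: [0.1, 1.1, -0.8]
width: 0.188
time: 20.5
tcp_pos: [0.6255, -0.0372, 0.0712]
tool_rot: [179.8, 0.2, 130.2]
force: [0.4, 0.4, -0.3]
width: 0.194
time: 20.58
tcp_pos: [0.6252, -0.0373, 0.0676]
tool_rot: [179.8, 0.2, 130.2]
force: [0.1, 0.6, -0.5]
width: 0.193
```

```bash
python3 -m pendant '[[0,-0.03,0.4,0,0,0,-1]]';  python3 -m pendant '[[0,0,0.4,0,0,0,-1]]';python3 -m pendant '[[0,0,0.4,0,0,0,-1]]'
```

```text
time: 20.67
tcp_pos: [0.6251, -0.0375, 0.0632]
tool_rot: [179.8, 0.2, 130.2]
force: [0.8, 1.1, -0.2]
width: 0.189
time: 20.75
tcp_pos: [0.6249, -0.0376, 0.0586]
tool_rot: [179.8, 0.2, 130.2]
force: [-0.3, -0.0, -0.7]
width: 0.193
time: 20.83
tcp_pos: [0.6248, -0.0376, 0.054]
tool_rot: [179.8, 0.2, 130.2]
force: [-0.2, -0.4, 0.1]
width: 0.19
```

```bash
python3 -m pendant '[[0,0,0.4,0,0,0,-1]]';  python3 -m pendant '[[0,0,0.3,0,0,0,-1]]';python3 -m pendant '[[0,0,0.15,0,0,0,-1]]'
```

```text
time: 20.92
tcp_pos: [0.6247, -0.0376, 0.0494]
tool_rot: [179.8, 0.2, 130.2]
force: [-0.6, 0.3, -0.4]
width: 0.189
time: 21.0
tcp_pos: [0.6245, -0.0376, 0.0457]
tool_rot: [179.9, 0.2, 130.2]
force: [-0.2, -0.7, -0.4]
width: 0.19
time: 21.08
tcp_pos: [0.6243, -0.0376, 0.0438]
tool_rot: [179.9, 0.1, 130.2]
force: [-3.2, 0.0, 14.1]
width: 0.19
```

```bash
python3 -m pendant '[[0,0,-0.05,0,0,0,-1]]'; python3 -m pendant '[[0,0,0,0,0,0,-0.3],[0,0,0,0,0,0,-0.3],[0,0,0,0,0,0,-0.2],[0,0,0,0,0,0,-0.2]]'; python3 look.py w13 side scene
```

```text
time: 21.17
tcp_pos: [0.6243, -0.0376, 0.0442]
tool_rot: [179.9, 0.1, 130.2]
force: [0.1, -0.2, -0.8]
width: 0.193
time: 21.5
tcp_pos: [0.625, -0.0375, 0.0446]
tool_rot: [179.8, 0.2, 130.2]
force: [1.0, 0.0, 0.8]
width: 0.406
[ 0.62497694 -0.03747817  0.04456691] [179.83607542   0.19347193 130.16268126] [-0.  -0.1  0.   0.  -0.1 -0.1 -0.1]
plate_hole 0.68 [255.0784 235.0848] [325.392 425.424]
```

View pics/w13z.png

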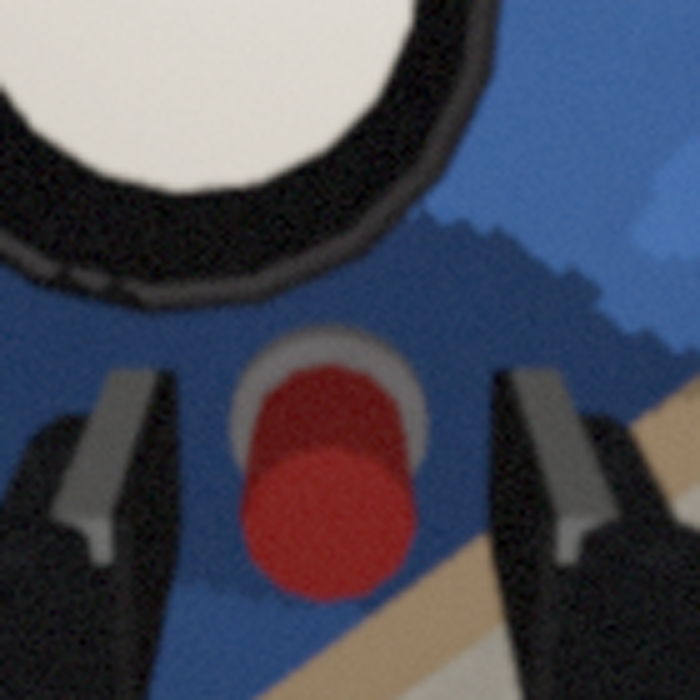

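View pics/w13sidez.png

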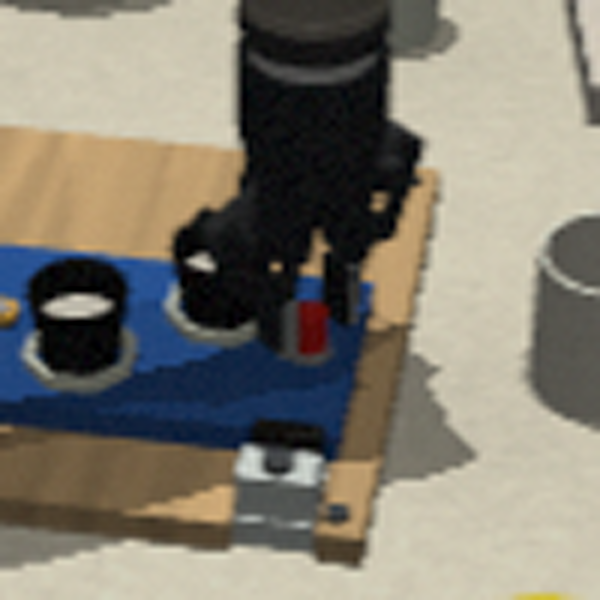

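```bash
python3 -m pendant '[[0,0,-0.6,0,0,0,-0.2],[0,0,-0.8,0,0,0,-0.2],[0,0,-1,0,0,0,-0.2],[0,0,-1.5,0,0,0,-0.2]]'; python3 -m pendant '[[0,0,-2,0,0,0,-0.2],[0,0,-2.5,0,0,0,-0.2],[-1,0,-3,0,0,0,-0.2],[-2,0,-3,0,0,0,-0.2],[-2,0,-3,0,0,0,-0.2],[0,0,0,0,0,0,-0.2],[0,0,0,0,0,0,-0.2]]'
```

```text
time: 22.08
tcp_pos: [0.6221, -0.0375, 0.0831]
tool_rot: [-179.9, -0.1, 130.2]
force: [0.6, -0.6, 1.1]
width: 0.399
time: 22.67
tcp_pos: [0.657, -0.0748, 0.236]
tool_rot: [179.7, 0.3, 130.4]
force: [0.5, 0.3, -0.5]
width: 0.399
```

Run:
```python
from h import *
s=bot.sense();p=bot.snapshot("wrist"); save(p,"w14"); 
for c in("scene","side"):
    q=bot.snapshot(c); save(q,c+"9")
    for d in bot.tip_of(q,"pin_grip")[:1]:
        u=px(q,d["point"]); print(c,d["conf"],onz(q,u,.050))
    a=q["img"][140:340,90:350]; cv2.imwrite(f"pics/{c}9z.png",cv2.resize(a[:,:,::-1],None,fx=3,fy=3,interpolation=cv2.INTER_CUBIC))
```

```text
scene 0.64 [ 0.62078931 -0.0426625   0.05      ]
side 0.5 [ 0.62491767 -0.04660564  0.05      ]
```

View pics/scene9z.png

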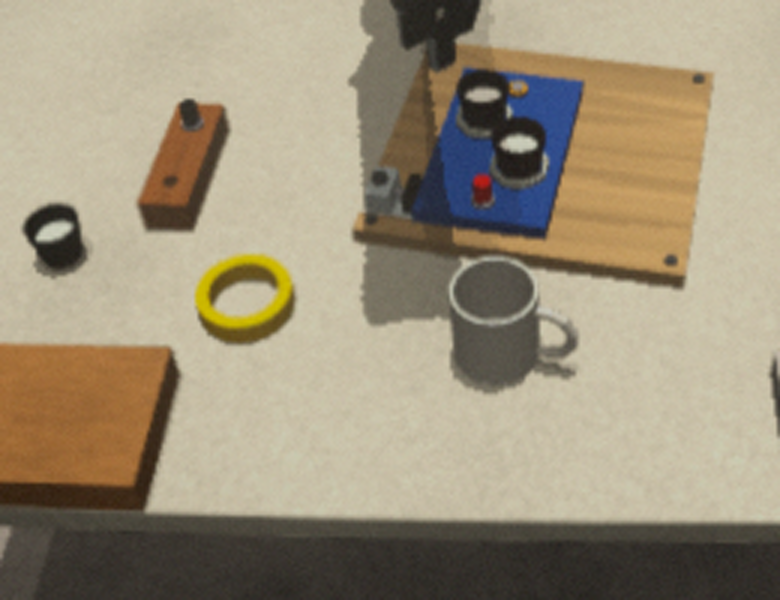

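View pics/side9z.png

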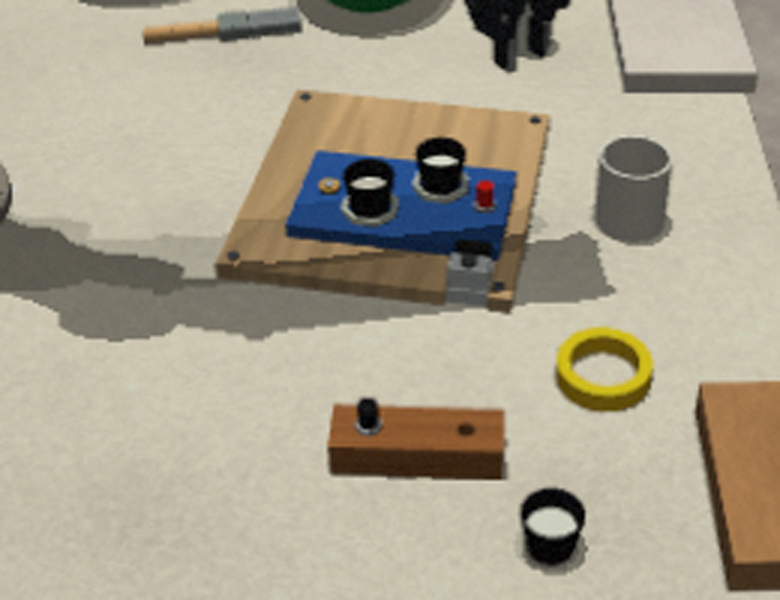

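View pics/w14.png

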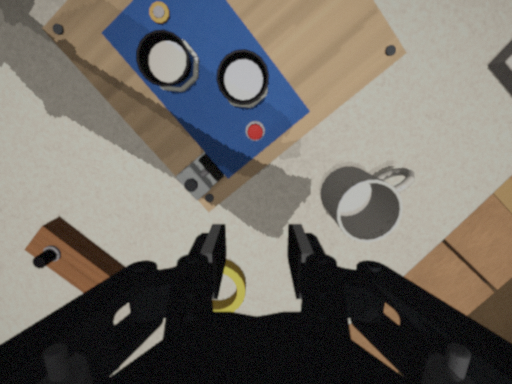

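```bash
python3 -c "
from cell import bot
print(bot.sense()['time'],bot.sense()['dq'].round(1)); print(bot.close_job())"
```

```text
22.9167 [-0.1  0.4  0.   0.2  0.1  0.   0.1]
the job is handed in; nothing more can be done
None
```

The jig is set up and the job is handed in at about 23 s of the 69 s allowed; it reported no verdict.

- **Plate:** I swung the blue plate round onto the rubber stop with shut fingers near its free corner. I pressed it home for about 0.9 s at 11–13 N normal to its side. The highest horizontal force read was 13.1 N, though forces were sampled only at the end of each move.
- **Pin:** I took the red pin from the rack and let it down through the plate into the lock hole. The tip went below plate level with almost no force. The collar met the plate at the expected height (tool at 44 mm), with a brief 14 N upward reading. I then eased off, released it and lifted clear.

**Last checks:** The final scene, side and wrist pictures show:
- the plate against the stop;
- the red pin upright in the plate;
- both cups standing in their nests;
- the spare pin, third cup, tape and mug where they were.

The green bowl and flask were not in these last close-ups, but I did nothing near them.

**Disagreements:** The cameras' estimates of the hole position disagreed by up to about 7 mm, so I lined up the pin from close wrist pictures instead. The last network estimates of the pin position also differ by 4–9 mm from where the tool released it. The pictures and the seating height support the pin being home.

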